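# Find the finished lens cell by weight and show it to the camera

## Robot

A 7-joint arm with a two-finger parallel gripper is mounted at the origin on the work surface. World frame = base frame: x ahead of the robot, y to its left, z up, the work surface at z = 0. Lengths are in m, angles in rad, forces in N, time in s.
With the tool pointing down it reaches from about 0.425 to 0.925 m from the base axis. Payload 6.8 kg.
Tool frame: the origin (TCP) lies on the centre line of the jaws, within the pads' length; the fingertips stand 19 mm ahead of it and the grasp point (between the pads) is the TCP (r.tip_extent is the y of the fingertips in the tool frame, in m); y points along the fingers, z is the direction in which the jaws open and shut, and the axes are right-handed (so a half turn about y gives the same grasp; the last joint's range is limited). The gripper opens to 85 mm and grips with 20 to 120 N. Pads are 22 mm wide; open, the fingers measure 114 mm over their backs; the gripper's body (76 mm by 85 mm) begins 54 mm behind the grasp point. The pads swing forward as they close: fully open they stand 13 mm farther back than shut.
Start: joints at [-1.309, 0.477, 0.022, 1.555, -0.011, 1.109, -0.083], TCP at [0.244, 0.629, 0.25] pointing down, gripper open.
Joint ranges: [-2.96, 2.96], [-0.34, 2.1], [-1.41, 1.46], [0.24, 2.44], [-1.37, 4.51], [0.17, 1.92], [-2.96, 2.96]. Speed limits (rad/s): [2.39, 2.39, 3.14, 3.14, 3.14, 3.14, 3.14].

## Interface

Orientations are given as a rotation vector (axis times angle).
In Python, from bench import r gives the robot as it stands. The module is installed in compiled form; this text tells all that it offers.
- The arm moves only by the tool jog_arm, never from a script. Its argument "motion" is a list of rows, each a list of 3 entries, a list of its own where there are three numbers: the opening, from 0 (shut) to 1 (fully open), then the shift along the tool's x, y, z in m, then the turn, a rotation vector about the tool's x, y, z in degrees. A call has 1 to 10 rows; each row shifts and turns the commanded pose from where the row before left it, along the tool's axes as they then stand; what a row does not reach is not made up. A row lasts 1/12 s, in which the tool goes at most 41.7 mm and 7.16 degrees, less where a joint would pass 70% of its speed; a pose out of reach is approached as far as the arm can. A call with a gripper value outside its range is refused whole. The fingers move at their own pace and stop on an object; "force" is the grip in N (left out, the last holds). Time passes only in rows, so rows that do not move let the fingers close. It gives the time, the measured TCP pose, the force and the opening at its end, in the units of the state.
- r.get_obs(): the state, without advancing time (a new reading comes with each control period).
- r.grab_frame(name): name is "side" or "top" or "wrist"; returns a dict with "image" (384x512x3 uint8, red, green, blue), "range_z" (384x512 float32, m along the optical axis (not along the pixel's ray), 0 where there is no reading), "fx", "fy", "cx", "cy" (pixels), "xyz" and "orientation" of the camera in the world. Camera axes: x right, y down, z forward; pixel columns grow to the right and rows downward; lengths in m; the calibration is good to about 2 mm. The wrist camera is an equidistant fisheye: a pixel r from the principal point sees the ray r / f radians off the axis. A picture is of the moment at which its call begins.
- r.hand_in(): hands the job in, once; it reports no verdict.
The state is a dict: "clock": time; "joints": joint angles; "qvel": joint speeds; "tau": joint torques, N m; "tcp_pos": TCP position; "orientation": TCP orientation; "contact_force": force on the tool from outside, world axes, zero at the start; "moment": the same for the moment, N m; "grip_width": finger opening in m.
Only numpy, scipy, OpenCV 4.12 (cv2) and the standard library are available. Lean on these libraries where they do the work, as an engineer would, in place of code of your own. Each camera call takes 0.05 s, during which the arm holds its last target.

## Task

The two black lens cells in the blue carrier look alike, but one is finished and the other is an empty, lighter housing: lift them one after the other to feel which is heavier, then stand the lighter one upright in the free corner of the packed stores box and let go of it. Then take the heavier one and finish while holding it still and upright, centred over the lens of the up-looking inspection camera, its underside about 40 mm above the ring light. Set the cells down gently without dropping them or tipping them over, and leave the camera stand, the items in the box and the other things on the mat undisturbed.

Things in the scene. Friction and masses are not known exactly. Their poses are not given: they have to be found in the camera images.
- cell_1_mid (a point): one of two outwardly identical lens cells: upright black cylinder, 48 mm diameter, 70 mm tall, brass-coloured ring near the top, dark window in the underside. At the start either may be in either bore of the carrier. Point: its centre, 35 mm above its underside, z up. Grip it round the upper half
- cell_2_mid (a point): one of two outwardly identical lens cells: upright black cylinder, 48 mm diameter, 70 mm tall, brass-coloured ring near the top, dark window in the underside. At the start either may be in either bore of the carrier. Point: its centre, 35 mm above its underside, z up. Grip it round the upper half
- cell_1: the same cell as cell_1_mid; origin: centre of its underside, z up. Either cell may be the finished one with its optics inside, the other is an empty housing with a plastic filler; the finished one is heavier by 2 to 5 N, neither is over 0.7 kg. The filling is a little loose inside (about 2 mm)
- cell_2: the same cell as cell_2_mid; origin: centre of its underside, z up. Either cell may be the finished one with its optics inside, the other is an empty housing with a plastic filler; the finished one is heavier by 2 to 5 N, neither is over 0.7 kg. The filling is a little loose inside (about 2 mm)
- carrier: fixed blue plastic carrier plate, 186 mm (its x) by 92 mm (its y), 26 mm thick, with two round bores 53 mm across and 18 mm deep whose floor is 8 mm above the table, centred 46 mm either side of the middle along its x. A cell in a bore stands 52 mm proud. Origin: centre of its underside on the table
- nest_near (a point): centre of the floor of the carrier's bore at its -x end (8 mm above the table; the bore is 18 mm deep); axes as the carrier's
- nest_far (a point): centre of the floor of the carrier's bore at its +x end; otherwise as nest_near
- stores: fixed low open dark grey box, outside 123 x 123 x 30 mm, walls and floor 5 mm thick, pink floor liner, inside 113 x 113 mm. Three low items (20 to 23 mm tall) fill three of its corners; the fourth is free. Origin: centre of its underside on the table, x and y along its sides
- gap (a point): floor of the free corner of the stores box (the -x, +y corner in the box's axes), 5 mm above the table: middle of a square of about 57 x 57 mm between two walls (tops 25 mm above this floor) and the packed items (tops up to 23 mm above it); a cell standing upright there has about 4 mm of room all round
- scope: fixed up-looking inspection camera: aluminium plate 176 x 110 x 12 mm, grey camera body, black barrel and a flat black ring light (72 mm across, white lamps, lens in the middle) facing up, its top 116 mm above the table; focus post 18 mm thick, 124 mm high, 78 mm from the lens axis on its +x side. Origin: on the table, on the lens axis
- ring_top (a point): centre of the ring light's top face, on the lens axis, 116 mm above the table; z straight up. Held right, the cell's underside is 40 mm and its centre 75 mm above this point
- pot_mid (a point): bystander packed in the box: round white pot with yellow lid, 54 mm diameter, 22 mm tall; its centre
- case_mid (a point): bystander packed in the box: square white and pale blue case, 53 x 53 x 22 mm; its centre
- spacer_mid (a point): bystander packed in the box: aluminium ring, 54 mm outside, 20 mm tall; its centre
- swab_jar_mid (a point): bystander on the mat: glass jar with white cap, 62 mm diameter, 85 mm tall; its centre
- loupe_mid (a point): bystander on the mat: small black eye loupe, 42 mm diameter, 36 mm tall; its centre
- screwdriver_grip (a point): bystander on the mat: grey-handled screwdriver, 150 mm long, lying down; middle of its handle
- cleaner_mid (a point): bystander on the mat: white bottle with blue cap, 48 mm diameter, 100 mm tall; its centre
Not all that is in view belongs to the job. What is shaped like the cell_2 but green is not meant.

How it is judged:
On the way, in this order (a step that is already met when the one before it is completed fails the run):
1. a cell is lifted clear of the carrier (((z of cell_1_mid in the frame of nest_near above 0.065 m and contact force between cell_1 and the fingers above 1 N and contact force between cell_1 and carrier below 0.05 N) or (z of cell_2_mid in the frame of nest_near above 0.065 m and contact force between cell_2 and the fingers above 1 N and contact force between cell_2 and carrier below 0.05 N))), for 0.2 s.
2. the lighter cell stands upright on the floor of the box's free corner, let go (((horizontal distance between cell_1_mid and gap below 0.01 m and z of cell_1_mid in the frame of gap below 0.039 m and angle between cell_1_mid's own z axis and vertical below 0.1 rad and linear speed of cell_1 below 0.02 m/s and contact force between cell_1 and the fingers below 0.05 N and contact force between cell_1 and stores between 0.8 and 3.2 N) or (horizontal distance between cell_2_mid and gap below 0.01 m and z of cell_2_mid in the frame of gap below 0.039 m and angle between cell_2_mid's own z axis and vertical below 0.1 rad and linear speed of cell_2 below 0.02 m/s and contact force between cell_2 and the fingers below 0.05 N and contact force between cell_2 and stores between 0.8 and 3.2 N))), for 0.3 s.
At the end, for the whole second after the job is handed in: Heavier cell held still by the fingers alone: axis within 12 mm of the lens axis, underside 20 to 60 mm above the ring light, upright within 0.15 rad. Lighter cell stands let go on the floor of the box's free corner, within 10 mm of its middle, upright within 0.1 rad (((horizontal distance between cell_1_mid and ring_top below 0.012 m and z of cell_1_mid in the frame of ring_top between 0.055 and 0.095 m and angle between cell_1_mid's own z axis and vertical below 0.15 rad and linear speed of cell_1 below 0.03 m/s and contact force between cell_1 and the fingers above 2 N and contact force between cell_1 and scope below 0.1 N and horizontal distance between cell_2_mid and gap below 0.01 m and z of cell_2_mid in the frame of gap below 0.039 m and angle between cell_2_mid's own z axis and vertical below 0.1 rad and linear speed of cell_2 below 0.02 m/s and contact force between cell_2 and the fingers below 0.05 N and contact force between cell_2 and stores between 0.8 and 3.2 N) or (horizontal distance between cell_2_mid and ring_top below 0.012 m and z of cell_2_mid in the frame of ring_top between 0.055 and 0.095 m and angle between cell_2_mid's own z axis and vertical below 0.15 rad and linear speed of cell_2 below 0.03 m/s and contact force between cell_2 and the fingers above 2 N and contact force between cell_2 and scope below 0.1 N and horizontal distance between cell_1_mid and gap below 0.01 m and z of cell_1_mid in the frame of gap below 0.039 m and angle between cell_1_mid's own z axis and vertical below 0.1 rad and linear speed of cell_1 below 0.02 m/s and contact force between cell_1 and the fingers below 0.05 N and contact force between cell_1 and stores between 0.8 and 3.2 N))); the arm keeps its last pose, push and grip.
It fails at once if a lens cell is dropped (falls free, more than about 6 mm) ((contact force between cell_1 and the fingers below 0.02 N and linear speed of cell_1 above 0.35 m/s) or (contact force between cell_2 and the fingers below 0.02 N and linear speed of cell_2 above 0.35 m/s)).
It fails at once if a lens cell is tipped over (beyond about 40 degrees) (angle between any of cell_1_mid, cell_2_mid's own z axis and vertical above 0.7 rad).
It fails at once if the camera stand is touched (over 3 N) (contact force between scope and anything else above 3 N).
It fails at once if an item packed in the box is moved by more than 20 mm (distance of any of pot_mid, case_mid, spacer_mid from where it was at the start of the episode above 0.02 m).
It fails at once if a bystander on the mat is moved by more than 25 mm (distance of any of swab_jar_mid, loupe_mid, screwdriver_grip, cleaner_mid from where it was at the start of the episode above 0.025 m).
It also fails if it takes over 72 s, if anything falls off the work surface, if the arm or the gripper's body presses on something with over 40 N, if the wrist force passes 120 N, or if a joint passes its speed limit or range.

## Working session

There is one attempt and no reset: what is moved stays moved. The work goes in short steps, Python scripts to look and compute and a tool call to move; the robot and the scene stay as the last step left them, time stands still between calls to the robot, and variables do not carry over. Pictures are saved under pics/ and viewed, and the job is handed in when it is done.

Besides the shell and the picture viewer there is one more tool, called after "Request:" by a JSON object that holds its "name" and its "arguments", one argument or row to a line. jog_arm: Moves the arm, as the interface text tells. Its arguments: {"type":"object","properties":{"motion":{"type":"array","items":{"type":"array"}},"force":{"type":"number"}},"required":["motion"]}

```bash
mkdir -p pics; ls; python3 - <<'E'
from bench import r
import cv2,numpy as np,pickle
o=r.get_obs()
for k,v in o.items(): print(k,np.round(v,4))
print(r.tip_extent)
for n in ("side","top","wrist"):
    f=r.grab_frame(n)
    cv2.imwrite(f"pics/{n}0.png",f["image"][:,:,::-1])
    pickle.dump(f,open(f"pics/{n}0.pkl","wb"))
    print(n,f["fx"],f["fy"],f["cx"],f["cy"],f["xyz"],f["orientation"],(f["range_z"]>0).mean())
E
```

```text
pics
clock 0.0
joints [-1.3091  0.4778  0.0224  1.5565 -0.0115  1.1093 -0.0831]
qvel [-0.0007  0.0015 -0.0012  0.0008  0.0004 -0.0003  0.0006]
tau [ 1.00000e-04 -5.96450e+01  1.60800e+00 -2.81206e+01  1.24000e-02
  9.50000e-03  0.00000e+00]
tcp_pos [0.2438 0.6288 0.2493]
orientation [-1.5531  0.2904 -0.29  ]
contact_force [-0.2907  0.2496  0.4494]
moment [-0.034   0.063  -0.0097]
grip_width 0.0854
0.019
side 411.13902704198966 411.13902704198966 253.0535438473451 190.1841892721749 [ 0.13586297 -0.7362801   0.68907449] [-2.06877145  0.47641317 -0.2980354 ] 0.9958394368489584
top 408.63004088949344 408.63004088949344 261.6017959258484 181.99745124838824 [0.4286878  0.11563351 1.18615029] [-2.15474983  2.11589916 -0.1346746 ] 0.996002197265625
wrist 297.3186396354542 297.3186396354542 256.88161024175247 191.40850775232855 [0.17798178 0.65639613 0.37361329] [2.38909982 1.63463626 0.23496896] 0.9922993977864584
```

View pics/side0.png

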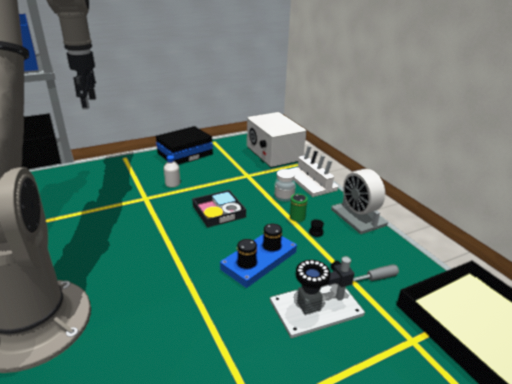

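View pics/top0.png

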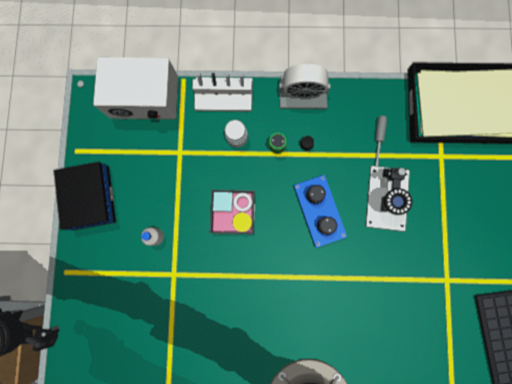

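View pics/wrist0.png

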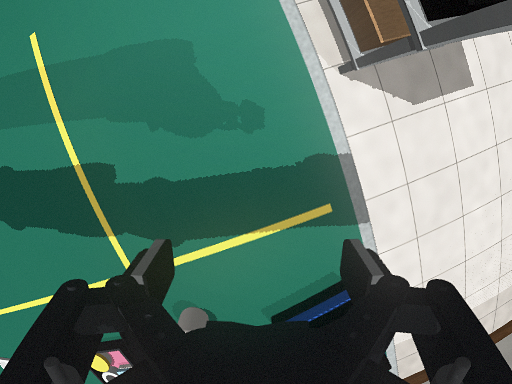

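The side view shows the cells at (247,253) and (272,237), with the box at (218,208) and the scope ring at (312,272). In the top view the cells are at (316,194) and (327,226), and the free pink corner is at (222,221).

Candidates that could be confused with the cells (top view):
- two black cells in the blue carrier, (316,194) and (327,226): these match the description
- green look-alike at (278,142)
- loupe at (307,143)
- scope ring at (398,202)

Next I'll take close crops and measure.

```bash
cat > h.py <<'E'
import numpy as np,cv2,pickle
from scipy.spatial.transform import Rotation as R
def cloud(f):
    z=f["range_z"]; h,w=z.shape
    u,v=np.meshgrid(np.arange(w),np.arange(h))
    p=np.stack([(u-f["cx"])/f["fx"]*z,(v-f["cy"])/f["fy"]*z,z],-1)
    return p@R.from_rotvec(f["orientation"]).as_matrix().T+np.array(f["xyz"])
def proj(f,P):
    q=(np.atleast_2d(P)-np.array(f["xyz"]))@R.from_rotvec(f["orientation"]).as_matrix()
    return np.c_[q[:,0]/q[:,2]*f["fx"]+f["cx"],q[:,1]/q[:,2]*f["fy"]+f["cy"]]
def ray(f,u,v):
    d=np.array([(u-f["cx"])/f["fx"],(v-f["cy"])/f["fy"],1.])
    return R.from_rotvec(f["orientation"]).as_matrix()@d
def atz(f,u,v,z):
    d=ray(f,u,v); o=np.array(f["xyz"]); return o+d*(z-o[2])/d[2]
E
python3 - <<'E'
from h import *
for n,(x0,y0,x1,y1) in dict(top=(200,130,420,260),side=(180,170,380,340)).items():
    f=pickle.load(open(f"pics/{n}0.pkl","rb")); P=cloud(f)
    im=f["image"][y0:y1,x0:x1,::-1]
    s=800/ (x1-x0); s=min(s,600/(y1-y0))
    cv2.imwrite(f"pics/{n}_crop.png",cv2.resize(im,None,fx=s,fy=s,interpolation=cv2.INTER_CUBIC)); print(n,s)
f=pickle.load(open("pics/top0.pkl","rb")); P=cloud(f)
for nm,(u,v) in dict(c_a=(316,192),c_b=(327,224),green=(278,141),loupe=(307,143),ring=(398,202),pink=(221,222),carrier=(322,209),jar=(235,130),bottle=(151,236),table=(290,240),scopeplate=(380,220),post=(397,175)).items(): print(nm,P[v,u].round(4))
g=pickle.load(open("pics/side0.pkl","rb")); Q=cloud(g)
for nm,(u,v) in dict(c_a=(272,229),c_b=(247,245),ring=(312,270),pink=(207,212),table=(180,280)).items(): print(nm,Q[v,u].round(4))
E
```

```text
top 3.6363636363636362
side 3.5294117647058822
c_a [ 0.5671 -0.008   0.0804]
c_b [ 0.481  -0.0374  0.0807]
green [0.71   0.0971 0.0718]
loupe [0.7146 0.0129 0.0352]
ring [ 0.541  -0.2206  0.1064]
pink [0.4846 0.2572 0.0042]
carrier [ 0.5255 -0.0308  0.0279]
jar [0.7361 0.2172 0.0858]
bottle [0.4399 0.4363 0.0794]
table [0.437  0.0576 0.0027]
scopeplate [ 0.4983 -0.197   0.0139]
post [ 0.6145 -0.2225  0.0984]
c_a [ 0.5642 -0.0145  0.077 ]
c_b [ 0.4788 -0.0467  0.0781]
ring [ 0.5493 -0.2124  0.1072]
pink [0.4701 0.1981 0.0255]
table [ 3.201e-01 -1.020e-02 -2.000e-04]
```

View pics/top_crop.png

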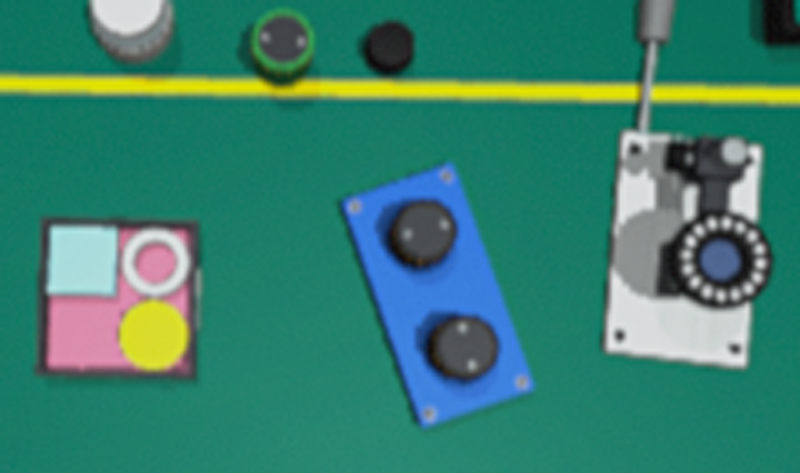

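View pics/side_crop.png

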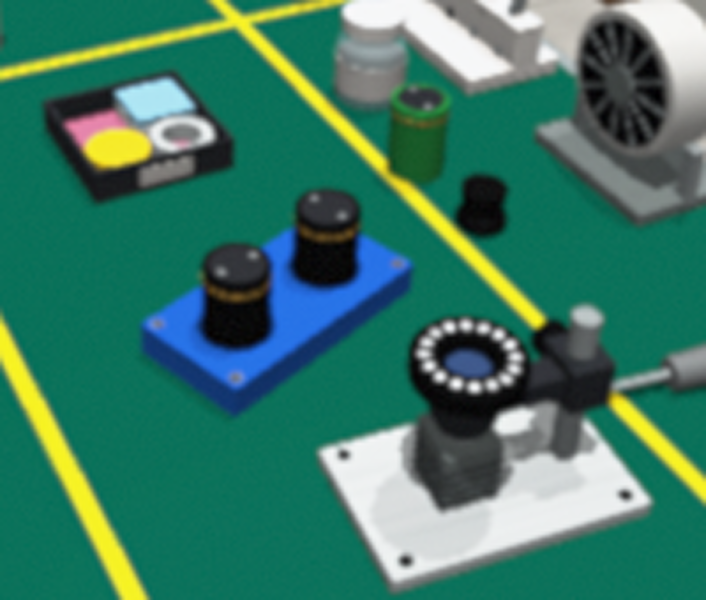

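```bash
cat > m.py <<'E'
from h import *
def planar(f,mask,z):
    cs,_=cv2.findContours(mask.astype(np.uint8),cv2.RETR_EXTERNAL,cv2.CHAIN_APPROX_NONE)
    c=max(cs,key=cv2.contourArea)[:,0,:]
    return np.array([atz(f,u,v,z)[:2] for u,v in c],np.float32)
E
python3 - <<'E'
from m import *
for n in ("top","side"):
    f=pickle.load(open(f"pics/{n}0.pkl","rb")); P=cloud(f)
    hsv=cv2.cvtColor(f["image"],cv2.COLOR_RGB2HSV)
    near=lambda x,y,d:(abs(P[...,0]-x)<d)&(abs(P[...,1]-y)<d)
    def circ(mask):
        ys,xs=np.nonzero(mask); q=P[mask]
        return len(q)
    # cells tops by depth
    for nm,x,y,zl,zh in (("ca",.566,-.010,.070,.09),("cb",.481,-.040,.070,.09),("ring",.545,-.216,.09,.13)):
        m=near(x,y,.045)&(P[...,2]>zl)&(P[...,2]<zh); q=P[m]
        (cx,cy),rad=cv2.minEnclosingCircle(q[:,:2].astype(np.float32))
        print(n,nm,"mean",q.mean(0).round(4),"med z",np.median(q[:,2]).round(4),"bbox mid",((q.min(0)+q.max(0))/2).round(4),"encl",round(cx,4),round(cy,4),round(rad,4))
    # blue carrier
    m=(hsv[...,0]>100)&(hsv[...,0]<125)&(hsv[...,1]>150)&near(.525,-.025,.12)
    for z in (.026,):
        q=planar(f,m,z); print(n,"carrier",cv2.minAreaRect(q))
    q=P[m&(P[...,2]>.022)&(P[...,2]<.032)]; print("   depth top z",np.median(q[:,2]),cv2.minAreaRect(q[:,:2].astype(np.float32)))
    # box
    m=near(.5,.23,.09)&(P[...,2]>.012); q=P[m]
    print(n,"box depth",cv2.minAreaRect(q[:,:2].astype(np.float32)))
    for nm,lo,hi in (("yellow",(22,120,120),(35,255,255)),("pink",(155,60,120),(179,255,255)),("case",(80,20,150),(100,120,255))):
        mm=(cv2.inRange(hsv,lo,hi)>0)&near(.5,.23,.09); q=planar(f,mm,dict(yellow=.027,pink=.006,case=.027)[nm]); print("  ",nm,cv2.minAreaRect(q),cv2.minEnclosingCircle(q),np.median(P[mm][:,2]))
    m=near(.5,.23,.09)&(hsv[...,2]<90); q=planar(f,m,.03); print("  dark outline",cv2.minAreaRect(q))
E
```

```text
top ca mean [ 0.5663 -0.0093  0.0785] med z 0.0787 bbox mid [ 0.5662 -0.0097  0.0775] encl 0.5667 -0.0094 0.0239
top cb mean [ 0.48   -0.0395  0.0784] med z 0.0784 bbox mid [ 0.4799 -0.0394  0.0771] encl 0.4802 -0.0404 0.0241
top ring mean [ 0.5441 -0.2173  0.114 ] med z 0.1155 bbox mid [ 0.5485 -0.2186  0.1065] encl 0.5485 -0.218 0.0402
top carrier ((0.5218866467475891, -0.02388778328895569), (0.18780384957790375, 0.09470390528440475), 19.776193618774414)
   depth top z 0.02660911172183511 ((0.5231193900108337, -0.024776488542556763), (0.18536128103733063, 0.09295769035816193), 19.794544219970703)
top box depth ((0.5156770944595337, 0.2240719348192215), (0.12431039661169052, 0.12247439473867416), 89.68334197998047)
   yellow ((0.4860992729663849, 0.19639553129673004), (0.052192237228155136, 0.051818426698446274), 46.05779266357422) ((0.48572078347206116, 0.19527043402194977), 0.027658365666866302) 0.02846401467740678
   pink ((0.49645107984542847, 0.24315130710601807), (0.07489198446273804, 0.07530108094215393), 1.0939488410949707) ((0.4930032193660736, 0.24530528485774994), 0.04664
[... 1120 characters left out ...]
0.18921026587486267), (0.051550477743148804, 0.052172623574733734), 65.17352294921875) ((0.48529478907585144, 0.18922695517539978), 0.028954390436410904) 0.026191884060489667
   pink ((0.49191951751708984, 0.2590540945529938), (0.05116666480898857, 0.039721060544252396), 5.658107280731201) ((0.4921804666519165, 0.25642016530036926), 0.03093533217906952) 0.0044688496548822565
   case ((0.5412656664848328, 0.24534183740615845), (0.05811658501625061, 0.06425357609987259), 3.4466099739074707) ((0.5425384640693665, 0.24489319324493408), 0.038400813937187195) 0.025211519591684883
  dark outline ((0.5069421529769897, 0.2000473588705063), (0.1599213033914566, 0.13851198554039001), 89.85685729980469)
```

```bash
cat > go.py <<'E'
from h import *
from bench import r
import sys
def st():
    o=r.get_obs(); M=R.from_rotvec(o["orientation"]).as_matrix()
    print("t",round(o["clock"],2),"tcp",np.round(o["tcp_pos"],4),"F",np.round(o["contact_force"],2),"M",np.round(o["moment"],3),"w",round(o["grip_width"],4))
    return o,M
def plan(tgt,yaw):
    """yaw: direction of jaw axis (tool z) in world deg, tool y down"""
    o,M=st()
    best=None
    for s in (0,180):
        a=np.radians(yaw+s); z=np.array([np.cos(a),np.sin(a),0]); y=np.array([0,0,-1.]); x=np.cross(y,z)
        T=np.c_[x,y,z]; rv=R.from_matrix(M.T@T).as_rotvec(degrees=True)
        if best is None or np.linalg.norm(rv)<np.linalg.norm(best[0]): best=(rv,T)
    rv,T=best; d=np.array(tgt)-o["tcp_pos"]
    print("q",np.round(o["joints"],2))
    print("turn(tool,deg)",rv.round(2)," shift now-axes",(M.T@d).round(4)," shift after turn",(T.T@d).round(4),"dist",np.linalg.norm(d).round(4))
if __name__=="__main__":
    a=[float(x) for x in sys.argv[1:]]
    plan(a[:3],a[3])
E
python3 go.py 0.523 -0.026 0.25 109.8
python3 - <<'E'
from go import *
o,M=st(); print(M.round(3))
E
```

```text
t 0.15 tcp [0.2439 0.629  0.2495] F [-0.26 -0.14  0.29] M [0.013 0.    0.036] w 0.0857
q [-1.31  0.48  0.02  1.56 -0.01  1.11 -0.08]
turn(tool,deg) [ 8.000e-02 -4.099e+01 -2.000e-02]  shift now-axes [ 4.970e-01  3.000e-04 -5.098e-01]  shift after turn [ 4.080e-02 -5.000e-04 -7.108e-01] dist 0.712
t 0.15 tcp [0.2439 0.629  0.2495] F [-0.26 -0.14  0.29] M [0.013 0.    0.036] w 0.0857
[[ 0.932 -0.     0.361]
 [-0.361 -0.001  0.932]
 [ 0.    -1.    -0.001]]
```

Request:
{"name": "jog_arm", "arguments": {
  "motion": [
    [1, [0, 0, 0], [0, -6.83, 0]],
    [1, [0, 0, 0], [0, -6.83, 0]],
    [1, [0, 0, 0], [0, -6.83, 0]],
    [1, [0, 0, 0], [0, -6.83, 0]],
    [1, [0, 0, 0], [0, -6.83, 0]],
    [1, [0, 0, 0], [0, -6.83, 0]],
    [1, [0, 0, -0.03], [0, 0, 0]],
    [1, [0, 0, -0.04], [0, 0, 0]],
    [1, [0, 0, -0.04], [0, 0, 0]],
    [1, [0, 0, -0.04], [0, 0, 0]]
  ]
}}

```text
clock: 0.98
tcp_pos: [0.295, 0.4864, 0.2498]
orientation: [-1.554, -0.271, 0.272]
contact_force: [0.9, -0.1, 0.1]
grip_width: 0.0854
```

```bash
python3 go.py 0.523 -0.026 0.25 109.8
```

```text
t 0.98 tcp [0.295  0.4864 0.2498] F [ 0.92 -0.05  0.11] M [-0.017 -0.071 -0.02 ] w 0.0854
q [-1.04  0.31 -0.12  1.81  0.04  1.03  0.74]
turn(tool,deg) [ 0.03  0.02 -0.03]  shift now-axes [ 4.080e-02  1.000e-04 -5.594e-01]  shift after turn [ 4.100e-02 -2.000e-04 -5.594e-01] dist 0.5609
```

Request:
{"name": "jog_arm", "arguments": {
  "motion": [
    [1, [0.003, 0, -0.04], [0, 0, 0]],
    [1, [0.003, 0, -0.04], [0, 0, 0]],
    [1, [0.003, 0, -0.04], [0, 0, 0]],
    [1, [0.003, 0, -0.04], [0, 0, 0]],
    [1, [0.003, 0, -0.04], [0, 0, 0]],
    [1, [0.003, 0, -0.04], [0, 0, 0]],
    [1, [0.003, 0, -0.04], [0, 0, 0]],
    [1, [0.003, 0, -0.04], [0, 0, 0]],
    [1, [0.003, 0, -0.04], [0, 0, 0]],
    [1, [0.003, 0, -0.04], [0, 0, 0]]
  ]
}}

```text
clock: 1.82
tcp_pos: [0.4587, 0.12, 0.2504]
orientation: [-1.554, -0.271, 0.271]
contact_force: [0.8, 0.7, -0.2]
grip_width: 0.0854
```

Request:
{"name": "jog_arm", "arguments": {
  "motion": [
    [1, [0.003, 0, -0.04], [0, 0, 0]],
    [1, [0.003, 0, -0.04], [0, 0, 0]],
    [1, [0.003, 0, -0.04], [0, 0, 0]],
    [1, [0.002, 0, -0.03], [0, 0, 0]],
    [1, [0, 0, -0.009], [0, 0, 0]],
    [1, [0, 0, 0], [0, 0, 0]],
    [1, [0, 0, 0], [0, 0, 0]]
  ]
}}

```text
clock: 2.4
tcp_pos: [0.5222, -0.0233, 0.2499]
orientation: [-1.553, -0.27, 0.271]
contact_force: [-0.0, -1.1, -0.4]
grip_width: 0.0851
```

```bash
python3 go.py 0.523 -0.026 0.25 109.8; python3 - <<'E'
from bench import r
import cv2,pickle
f=r.grab_frame("wrist"); pickle.dump(f,open("pics/w1.pkl","wb")); cv2.imwrite("pics/w1.png",f["image"][:,:,::-1]); print(f["xyz"],f["orientation"],f["fx"],f["cx"],f["cy"])
E
```

```text
t 2.4 tcp [ 0.5222 -0.0233  0.2499] F [-0.02 -1.13 -0.42] M [ 0.022 -0.012  0.002] w 0.0851
q [-0.29  0.23  0.25  1.93 -0.07  0.99  1.91]
turn(tool,deg) [-0.04 -0.04 -0.04]  shift now-axes [-0.0002 -0.0001 -0.0028]  shift after turn [-0.0002 -0.0001 -0.0028] dist 0.0028
[ 0.45583067 -0.04626166  0.37420337] [1.7024615  2.41779357 0.34914544] 297.3186396354542 256.88161024175247 191.40850775232855
```

View pics/w1.png

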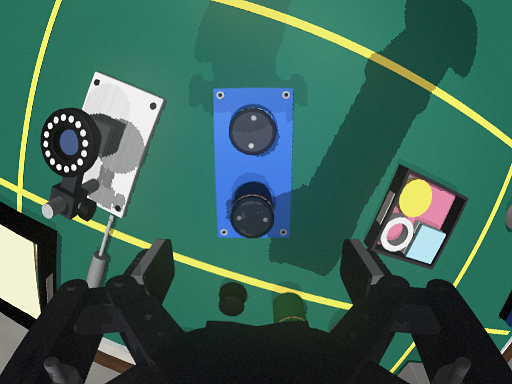

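The wrist view shows the cells at (253,130) and (252,210), the scope ring at (69,142), and the box at (418,217) with its free pink corner at (437,203). Now I'll measure these with the fisheye model.

```bash
cat > fe.py <<'E'
from h import *
def fcloud(f):
    z=f["range_z"]; h,w=z.shape
    u,v=np.meshgrid(np.arange(w),np.arange(h))
    return fpts(f,u,v,z)
def fdir(f,u,v):
    dx=(np.asarray(u,float)-f["cx"])/f["fx"]; dy=(np.asarray(v,float)-f["cy"])/f["fy"]; t=np.hypot(dx,dy)+1e-12
    d=np.stack([dx/t*np.sin(t),dy/t*np.sin(t),np.cos(t)],-1); return d
def fpts(f,u,v,z):
    d=fdir(f,u,v); d=d/d[...,2:3]*np.asarray(z)[...,None]
    return d@R.from_rotvec(f["orientation"]).as_matrix().T+np.array(f["xyz"])
def fatz(f,u,v,z):
    d=fdir(f,u,v)@R.from_rotvec(f["orientation"]).as_matrix().T; o=np.array(f["xyz"])
    return o+d*((z-o[2])/d[...,2:3])
def circfit(p):
    A=np.c_[2*p,np.ones(len(p))]; s=np.linalg.lstsq(A,(p**2).sum(1),rcond=None)[0]
    return s[:2],np.sqrt(s[2]+s[:2]@s[:2])
E
python3 - <<'E'
from fe import *
f=pickle.load(open("pics/w1.pkl","rb")); P=fcloud(f); hsv=cv2.cvtColor(f["image"],cv2.COLOR_RGB2HSV)
print("table",P[50,120],P[80,420],P[130,360])
near=lambda x,y,d:(abs(P[...,0]-x)<d)&(abs(P[...,1]-y)<d)
def rep(nm,q): 
    (c),rad=cv2.minEnclosingCircle(q[:,:2].astype(np.float32)); print(nm,len(q),"z",np.median(q[:,2]).round(4),"mean",q.mean(0)[:2].round(4),"encl",np.round(c,4),round(rad,4))
for nm,x,y,zl,zh in (("ca",.566,-.010,.074,.09),("cb",.481,-.042,.074,.09),("ring",.545,-.22,.11,.13)):
    rep(nm,P[near(x,y,.045)&(P[...,2]>zl)&(P[...,2]<zh)])
def cont(m,z):
    cs,_=cv2.findContours(m.astype(np.uint8),cv2.RETR_EXTERNAL,cv2.CHAIN_APPROX_NONE)
    c=max(cs,key=cv2.contourArea)[:,0,:]; return fatz(f,c[:,0],c[:,1],z)[:,:2].astype(np.float32)
m=(hsv[...,0]>100)&(hsv[...,0]<125)&(hsv[...,1]>150)&near(.525,-.025,.12)
print("carrier px",cv2.minAreaRect(cont(m,.026)),np.median(P[m][:,2]))
q=P[near(.515,.225,.1)&(P[...,2]>.015)&(P[...,2]<.05)]; print("box",cv2.minAreaRect(q[:,:2].astype(np.float32)))
for nm,lo,hi in (("yellow",(22,120,120),(35,255,255)),("case",(80,20,150),(100,120,255)),("pink",(155,60,120),(179,255,255))):
    mm=(cv2.inRange(hsv,lo,hi)>0)&near(.515,.225,.09); q=cont(mm,dict(yellow=.027,pink=.006,case=.027)[nm]); print(nm,cv2.minAreaRect(q),cv2.minEnclosingCircle(q)[0],np.median(P[mm][:,2]))
# lens blue
m=(hsv[...,0]>100)&(hsv[...,0]<125)&(hsv[...,1]>60)&near(.545,-.22,.05); q=P[m]; print("lens",q.mean(0),m.sum()); print(cv2.minEnclosingCircle(cont(m,.116)))
# white lamps
m=(hsv[...,2]>200)&(hsv[...,1]<40)&near(.545,-.22,.045)&(P[...,2]>.1); v,u=np.nonzero(m); q=fatz(f,u,v,.116)[:,:2]; print("lamps",circfit(q),q.mean(0),np.median(P[m][:,2]))
for n in ("top","side"):
    import h
    g=pickle.load(open(f"pics/{n}0.pkl","rb")); C=cloud(g); hs=cv2.cvtColor(g["image"],cv2.COLOR_RGB2HSV)
    m=(hs[...,2]>190)&(hs[...,1]<50)&(abs(C[...,0]-.545)<.045)&(abs(C[...,1]+.22)<.045)&(C[...,2]>.1); v,u=np.nonzero(m)
    q=np.array([atz(g,a,b,.116)[:2] for a,b in zip(u,v)]); print(n,"lamps",circfit(q),np.median(C[m][:,2]))
E
```

```text
table [ 0.43675119 -0.24495679  0.00119451] [0.33498334 0.14707615 0.00131372] [0.43565671 0.08885432 0.00208409]
ca 1464 z 0.0789 mean [ 0.5665 -0.0122] encl [ 0.5678 -0.0122] 0.0242
cb 1729 z 0.0787 mean [ 0.4807 -0.0423] encl [ 0.4812 -0.0422] 0.024
ring 2495 z 0.1166 mean [ 0.5428 -0.217 ] encl [ 0.5445 -0.22  ] 0.0365
carrier px ((0.5241309404373169, -0.026639163494110107), (0.18641044199466705, 0.09302538633346558), 19.771928787231445) 0.026679530843808363
box ((0.5168736577033997, 0.22183673083782196), (0.12383649498224258, 0.12611964344978333), 0.021464023739099503)
yellow ((0.48830530047416687, 0.1945738047361374), (0.052358780056238174, 0.05335688963532448), 88.0059814453125) (0.4878183603286743, 0.1929820328950882) 0.028178689095722464
case ((0.5450208783149719, 0.25131890177726746), (0.05332955718040466, 0.052992310374975204), 89.87606048583984) (0.5452978014945984, 0.2514697015285492) 0.02773837772704929
pink ((0.49412259459495544, 0.23796793818473816), (0.06613504886627197, 0.08259512484073639), 0.1623803824186325) (0.4921567440032959, 0.23775656521320343) 0.006255418171576543
lens [ 0.54493892 -0.22105741  0.10803587] 408
((0.5420238375663757, -0.2156839668750763), 0.013763216324150562)
lamps (array([ 0.54527101, -0.22120913]), np.float64(0.026763922704240054)) [ 0.54431712 -0.21958735] 0.11722534646398491
top lamps (array([ 0.54292302, -0.21954899]), np.float64(0.026548372886220202)) 0.11744135837063618
side lamps (array([ 0.54393264, -0.2215789 ]), np.float64(0.026700364220307745)) 0.11576156702360524
```

```bash
python3 go.py 0.481 -0.0422 0.13 109.8
```

```text
t 2.45 tcp [ 0.5221 -0.0223  0.25  ] F [ 0.49  1.22 -0.32] M [ 0.038 -0.03  -0.014] w 0.0855
q [-0.29  0.23  0.25  1.93 -0.07  0.99  1.91]
turn(tool,deg) [-0.06  0.08 -0.03]  shift now-axes [-0.0453  0.12   -0.0049]  shift after turn [-0.0454  0.12   -0.0049] dist 0.1284
```

Request:
{"name": "jog_arm", "arguments": {
  "motion": [
    [1, [-0.011, 0.03, -0.001], [0, 0, 0]],
    [1, [-0.011, 0.03, -0.001], [0, 0, 0]],
    [1, [-0.011, 0.03, -0.001], [0, 0, 0]],
    [1, [-0.012, 0.03, -0.002], [0, 0, 0]],
    [1, [0, 0, 0], [0, 0, 0]],
    [1, [0, 0, 0], [0, 0, 0]],
    [1, [0, 0, 0], [0, 0, 0]],
    [1, [0, 0, 0], [0, 0, 0]]
  ]
}}

```text
clock: 3.12
tcp_pos: [0.4842, -0.0427, 0.1323]
orientation: [-1.554, -0.276, 0.269]
contact_force: [0.4, 0.2, 0.1]
grip_width: 0.0857
```

```bash
cat > wt.py <<'E'
from go import *
import pickle,sys
F=[]
for i in range(8):
    f=r.grab_frame("wrist"); F.append(r.get_obs()["contact_force"])
F=np.array(F); print("F mean",F.mean(0).round(3),"std",F.std(0).round(3))
n=sys.argv[1]; pickle.dump(f,open(f"pics/{n}.pkl","wb")); cv2.imwrite(f"pics/{n}.png",f["image"][:,:,::-1])
E
python3 wt.py w2; python3 go.py 0.481 -0.0422 0.060 109.8
```

```text
F mean [ 0.064  0.18  -0.175] std [0.358 0.322 0.394]
t 3.52 tcp [ 0.4821 -0.0438  0.1305] F [0.23 0.2  0.17] M [-0.018 -0.009 -0.062] w 0.0853
q [-0.23  0.33  0.23  2.12 -0.12  0.7   1.99]
turn(tool,deg) [ 0.   -0.01  0.03]  shift now-axes [-0.0006  0.0705  0.0019]  shift after turn [-0.0005  0.0705  0.0019] dist 0.0706
```

View pics/w2.png

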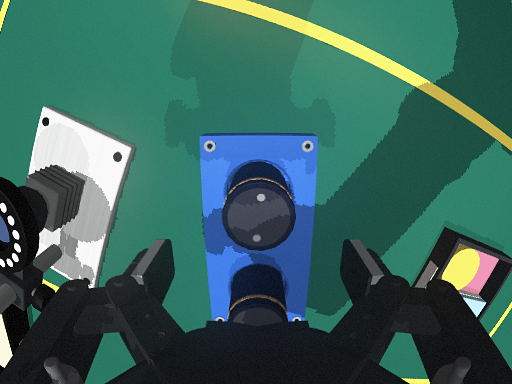

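The target cell's top is at (259,213), centred between the jaws (finger pads at x≈165 and x≈352). I'll measure it again from this second wrist position.

```bash
python3 - <<'E'
from fe import *
f=pickle.load(open("pics/w2.pkl","rb")); P=fcloud(f)
q=P[(abs(P[...,0]-.481)<.045)&(abs(P[...,1]+.042)<.045)&(P[...,2]>.072)&(P[...,2]<.09)]
print(q.mean(0).round(4),np.median(q[:,2]),cv2.minEnclosingCircle(q[:,:2].astype(np.float32)))
q=P[(abs(P[...,0]-.56)<.06)&(abs(P[...,1]+.015)<.06)&(P[...,2]>.072)&(P[...,2]<.09)]; print(len(q))
E
```

```text
[ 0.4793 -0.0429  0.0787] 0.0787632922158149 ((0.48077329993247986, -0.042494770139455795), 0.024147730320692062)
1347
```

Request:
{"name": "jog_arm", "arguments": {
  "motion": [
    [1, [0, 0.02, 0.001], [0, 0, 0]],
    [1, [0, 0.02, 0.001], [0, 0, 0]],
    [1, [0, 0.015, 0], [0, 0, 0]],
    [1, [0, 0.01, 0], [0, 0, 0]],
    [1, [0, 0.005, 0], [0, 0, 0]],
    [1, [0, 0, 0], [0, 0, 0]],
    [1, [0, 0, 0], [0, 0, 0]],
    [1, [0, 0, 0], [0, 0, 0]]
  ]
}}

```text
clock: 4.18
tcp_pos: [0.4819, -0.042, 0.061]
orientation: [-1.554, -0.272, 0.27]
contact_force: [-0.2, -0.3, 1.4]
grip_width: 0.0854
```

```bash
python3 go.py 0.481 -0.0422 0.060 109.8
```

```text
t 4.18 tcp [ 0.4819 -0.042   0.061 ] F [-0.21 -0.33  1.36] M [ 0.086  0.062 -0.028] w 0.0854
q [-0.2   0.46  0.19  2.16 -0.17  0.53  2.03]
turn(tool,deg) [ 0.02 -0.02  0.07]  shift now-axes [-0.0009  0.001   0.0001]  shift after turn [-0.0009  0.001   0.0001] dist 0.0013
```

Well aligned, so I'll close with 30 N.

Request:
{"name": "jog_arm", "arguments": {
  "motion": [
    [0.8, [0, 0, 0], [0, 0, 0]],
    [0.7, [0, 0, 0], [0, 0, 0]],
    [0.6, [0, 0, 0], [0, 0, 0]],
    [0.5, [0, 0, 0], [0, 0, 0]],
    [0.4, [0, 0, 0], [0, 0, 0]],
    [0.4, [0, 0, 0], [0, 0, 0]],
    [0.4, [0, 0, 0], [0, 0, 0]],
    [0.4, [0, 0, 0], [0, 0, 0]]
  ],
  "force": 30
}}

```text
clock: 4.85
tcp_pos: [0.4817, -0.0421, 0.061]
orientation: [-1.554, -0.272, 0.27]
contact_force: [-1.5, -1.1, 6.1]
grip_width: 0.0478
```

```bash
python3 go.py 0.481 -0.0422 0.130 109.8
```

```text
t 4.85 tcp [ 0.4817 -0.0421  0.061 ] F [-1.47 -1.09  6.1 ] M [-0.071  0.276  0.025] w 0.0478
q [-0.2   0.46  0.19  2.16 -0.17  0.53  2.03]
turn(tool,deg) [ 0.02 -0.01  0.06]  shift now-axes [-0.0007 -0.069   0.0001]  shift after turn [-0.0007 -0.069   0.0002] dist 0.069
```

Request:
{"name": "jog_arm", "arguments": {
  "motion": [
    [0.3, [0, -0.005, 0], [0, 0, 0]],
    [0.3, [0, -0.01, 0], [0, 0, 0]],
    [0.3, [0, -0.01, 0], [0, 0, 0]],
    [0.3, [0, -0.015, 0], [0, 0, 0]],
    [0.3, [0, -0.015, 0], [0, 0, 0]],
    [0.3, [0, -0.01, 0], [0, 0, 0]],
    [0.3, [0, -0.005, 0], [0, 0, 0]],
    [0.3, [0, 0, 0], [0, 0, 0]],
    [0.3, [0, 0, 0], [0, 0, 0]],
    [0.3, [0, 0, 0], [0, 0, 0]]
  ]
}}

```text
clock: 5.68
tcp_pos: [0.4807, -0.0419, 0.1297]
orientation: [-1.554, -0.27, 0.272]
contact_force: [0.5, -0.8, -4.3]
grip_width: 0.048
```

```bash
python3 wt.py w3; python3 go.py 0.481 -0.0422 0.130 109.8
```

```text
F mean [ 0.226 -0.13  -4.435] std [0.456 0.685 0.306]
t 6.08 tcp [ 0.4812 -0.042   0.1301] F [ 0.96  0.92 -4.59] M [-0.009 -0.036 -0.005] w 0.0477
q [-0.24  0.33  0.23  2.13 -0.12  0.69  1.99]
turn(tool,deg) [-0.   -0.01 -0.02]  shift now-axes [-0.0002  0.0001 -0.0002]  shift after turn [-0.0002  0.0001 -0.0002] dist 0.0003
```

View pics/w3.png

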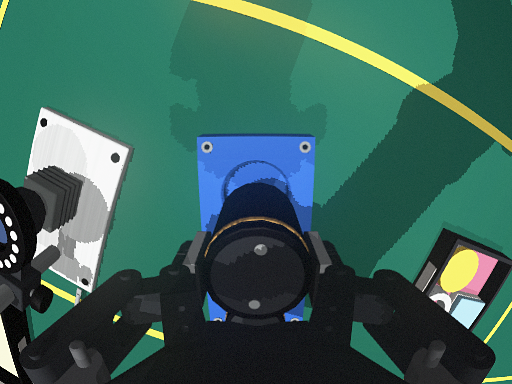

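Cell 1 weighs about 4.3 N, which looks like the heavy one. The held cell's top is at (256,272), upright. I'll put it back gently and lift the other.

Request:
{"name": "jog_arm", "arguments": {
  "motion": [
    [0.3, [0, 0.015, 0], [0, 0, 0]],
    [0.3, [0, 0.015, 0], [0, 0, 0]],
    [0.3, [0, 0.015, 0], [0, 0, 0]],
    [0.3, [0, 0.01, 0], [0, 0, 0]],
    [0.3, [0, 0.005, 0], [0, 0, 0]],
    [0.3, [0, 0.003, 0], [0, 0, 0]],
    [0.3, [0, 0.002, 0], [0, 0, 0]],
    [0.3, [0, 0.002, 0], [0, 0, 0]],
    [0.3, [0, 0.001, 0], [0, 0, 0]],
    [0.3, [0, 0, 0], [0, 0, 0]]
  ]
}}

```text
clock: 6.92
tcp_pos: [0.4815, -0.0419, 0.0625]
orientation: [-1.554, -0.272, 0.271]
contact_force: [-0.2, -0.5, -5.3]
grip_width: 0.0477
```

```bash
python3 go.py 0.4815 -0.0422 0.061 109.8
```

```text
t 6.92 tcp [ 0.4815 -0.0419  0.0625] F [-0.18 -0.52 -5.29] M [ 0.053 -0.005 -0.038] w 0.0477
q [-0.2   0.46  0.2   2.16 -0.17  0.54  2.03]
turn(tool,deg) [ 0.   -0.01  0.03]  shift now-axes [-0.0001  0.0015 -0.0003]  shift after turn [-0.0001  0.0015 -0.0003] dist 0.0016
```

Request:
{"name": "jog_arm", "arguments": {
  "motion": [
    [0.3, [0, 0.001, 0], [0, 0, 0]],
    [0.3, [0, 0.001, 0], [0, 0, 0]],
    [0.3, [0, 0, 0], [0, 0, 0]],
    [0.3, [0, 0, 0], [0, 0, 0]]
  ]
}}

```text
clock: 7.25
tcp_pos: [0.4817, -0.0419, 0.061]
orientation: [-1.554, -0.272, 0.27]
contact_force: [-1.9, -0.2, 5.9]
grip_width: 0.0476
```

```bash
python3 go.py 0.4815 -0.0422 0.061 109.8
```

```text
t 7.25 tcp [ 0.4817 -0.0419  0.061 ] F [-1.88 -0.15  5.93] M [0.087 0.536 0.018] w 0.0476
q [-0.2   0.46  0.19  2.16 -0.17  0.53  2.04]
turn(tool,deg) [ 0.   -0.01  0.05]  shift now-axes [-0.0003  0.     -0.0002]  shift after turn [-0.0003  0.     -0.0002] dist 0.0003
```

It's seated, with the force up to +6 N. Open, rise, and move to the other cell.

Request:
{"name": "jog_arm", "arguments": {
  "motion": [
    [0.6, [0, 0, 0], [0, 0, 0]],
    [0.8, [0, 0, 0], [0, 0, 0]],
    [1, [0, 0, 0], [0, 0, 0]],
    [1, [0, 0, 0], [0, 0, 0]],
    [1, [0, 0, 0], [0, 0, 0]],
    [1, [0, -0.01, 0], [0, 0, 0]],
    [1, [0, -0.02, 0], [0, 0, 0]],
    [1, [0, -0.03, 0], [0, 0, 0]],
    [1, [0, -0.009, 0], [0, 0, 0]],
    [1, [0, 0, 0], [0, 0, 0]]
  ]
}}

```text
clock: 8.08
tcp_pos: [0.4832, -0.042, 0.1321]
orientation: [-1.554, -0.275, 0.267]
contact_force: [-0.1, 0.1, -0.2]
grip_width: 0.0856
```

```bash
python3 go.py 0.567 -0.0115 0.130 109.8
```

```text
t 8.08 tcp [ 0.4832 -0.042   0.1321] F [-0.06  0.1  -0.17] M [ 0.015 -0.019  0.009] w 0.0856
q [-0.24  0.33  0.24  2.12 -0.12  0.69  1.99]
turn(tool,deg) [ 0.08 -0.02  0.31]  shift now-axes [0.0891 0.0026 0.0003]  shift after turn [0.0892 0.0021 0.0003] dist 0.0892
```

Request:
{"name": "jog_arm", "arguments": {
  "motion": [
    [1, [0.02, 0, 0], [0, 0, 0]],
    [1, [0.03, 0, 0], [0, 0, 0]],
    [1, [0.025, 0, 0], [0, 0, 0]],
    [1, [0.015, 0, 0], [0, 0, 0]],
    [1, [0, 0, 0], [0, 0, 0]],
    [1, [0, 0, 0], [0, 0, 0]],
    [1, [0, 0, 0], [0, 0, 0]]
  ]
}}

```text
clock: 8.67
tcp_pos: [0.5643, -0.012, 0.1284]
orientation: [-1.554, -0.269, 0.273]
contact_force: [0.1, 0.6, 0.4]
grip_width: 0.0855
```

```bash
python3 wt.py w4; python3 go.py 0.567 -0.0115 0.060 109.8;python3 - <<'E'
from fe import *
f=pickle.load(open("pics/w4.pkl","rb")); P=fcloud(f)
for x,y in((.567,-.012),(.481,-.042)):
    q=P[(abs(P[...,0]-x)<.035)&(abs(P[...,1]-y)<.035)&(P[...,2]>.074)&(P[...,2]<.09)]
    print(q.mean(0).round(4),np.median(q[:,2]),cv2.minEnclosingCircle(q[:,:2].astype(np.float32)))
E
```

```text
F mean [-0.262  0.273  0.186] std [0.387 0.371 0.536]
t 9.07 tcp [ 0.5658 -0.0116  0.1294] F [0.2  0.55 0.72] M [0.009 0.048 0.067] w 0.0856
q [-0.27  0.45  0.23  1.94 -0.14  0.77  1.96]
turn(tool,deg) [-0.   -0.02  0.01]  shift now-axes [ 0.0012  0.0694 -0.0004]  shift after turn [ 0.0012  0.0694 -0.0004] dist 0.0694
[ 0.566  -0.0123  0.0787] 0.07880749643753066 ((0.5672751069068909, -0.011759728193283081), 0.024126535281538963)
[ 0.481  -0.0412  0.0787] 0.07870981509934931 ((0.4806807339191437, -0.041292209178209305), 0.02412114292383194)
```

View pics/w4.png

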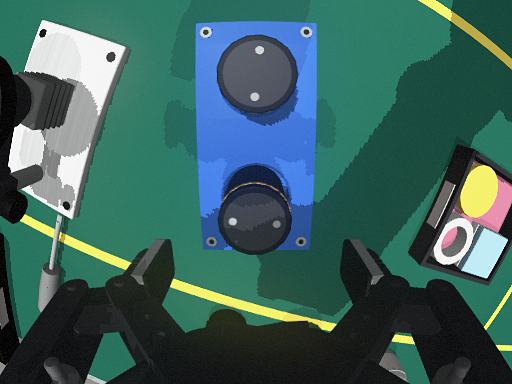

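The first cell is back upright at (257,75). The second is at (254,217), between the jaws. Going down.

Request:
{"name": "jog_arm", "arguments": {
  "motion": [
    [1, [0.001, 0.02, 0], [0, 0, 0]],
    [1, [0, 0.02, 0], [0, 0, 0]],
    [1, [0, 0.015, 0], [0, 0, 0]],
    [1, [0, 0.01, 0], [0, 0, 0]],
    [1, [0, 0.004, 0], [0, 0, 0]],
    [1, [0, 0, 0], [0, 0, 0]],
    [1, [0, 0, 0], [0, 0, 0]]
  ]
}}

```text
clock: 9.65
tcp_pos: [0.5673, -0.0112, 0.0607]
orientation: [-1.554, -0.271, 0.27]
contact_force: [-0.1, -0.5, 0.6]
grip_width: 0.0857
```

Request:
{"name": "jog_arm", "arguments": {
  "motion": [
    [0.8, [0, 0, 0], [0, 0, 0]],
    [0.7, [0, 0, 0], [0, 0, 0]],
    [0.6, [0, 0, 0], [0, 0, 0]],
    [0.5, [0, 0, 0], [0, 0, 0]],
    [0.4, [0, 0, 0], [0, 0, 0]],
    [0.4, [0, 0, 0], [0, 0, 0]],
    [0.4, [0, 0, 0], [0, 0, 0]]
  ],
  "force": 30
}}

```text
clock: 10.23
tcp_pos: [0.5675, -0.0112, 0.0611]
orientation: [-1.554, -0.272, 0.27]
contact_force: [-0.0, -0.9, 6.3]
grip_width: 0.047
```

```bash
python3 go.py 0.567 -0.0115 0.130 109.8
```

```text
t 10.23 tcp [ 0.5675 -0.0112  0.0611] F [-0.04 -0.92  6.33] M [0.025 0.227 0.008] w 0.047
q [-0.24  0.56  0.2   1.97 -0.18  0.63  1.98]
turn(tool,deg) [ 0.02 -0.03  0.07]  shift now-axes [-0.0005 -0.0689 -0.0001]  shift after turn [-0.0005 -0.0689 -0.0001] dist 0.0689
```

Request:
{"name": "jog_arm", "arguments": {
  "motion": [
    [0.3, [0, -0.005, 0], [0, 0, 0]],
    [0.3, [0, -0.01, 0], [0, 0, 0]],
    [0.3, [0, -0.015, 0], [0, 0, 0]],
    [0.3, [0, -0.02, 0], [0, 0, 0]],
    [0.3, [0, -0.015, 0], [0, 0, 0]],
    [0.3, [0, -0.005, 0], [0, 0, 0]],
    [0.3, [0, 0, 0], [0, 0, 0]],
    [0.3, [0, 0, 0], [0, 0, 0]],
    [0.3, [0, 0, 0], [0, 0, 0]],
    [0.3, [0, 0, 0], [0, 0, 0]]
  ]
}}

```text
clock: 11.07
tcp_pos: [0.5661, -0.0111, 0.1292]
orientation: [-1.554, -0.27, 0.273]
contact_force: [0.5, -0.1, -1.3]
grip_width: 0.0469
```

```bash
python3 wt.py w5; python3 go.py 0.567 -0.0115 0.130 109.8
```

```text
F mean [-0.023  0.178 -1.695] std [0.494 0.415 0.392]
t 11.47 tcp [ 0.5669 -0.0111  0.1302] F [ 0.57  0.09 -1.81] M [-0.008 -0.026 -0.   ] w 0.0467
q [-0.27  0.45  0.23  1.93 -0.14  0.77  1.96]
turn(tool,deg) [-0.   -0.01 -0.01]  shift now-axes [-0.      0.0002 -0.0004]  shift after turn [-0.      0.0002 -0.0004] dist 0.0004
```

View pics/w5.png

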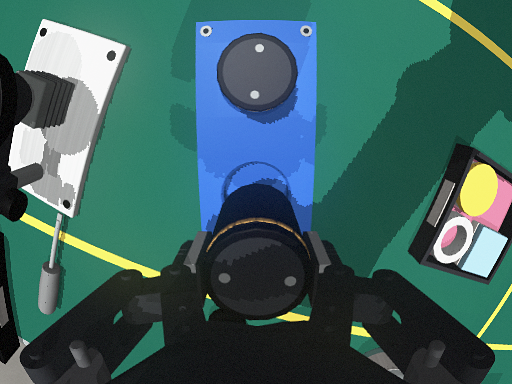

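The second cell is about 1.8 N against 4.3 N for the first, so the one in hand is the lighter. Next I'll carry it above the free corner.

```bash
python3 go.py 0.488 0.250 0.15 109.8
```

```text
t 11.47 tcp [ 0.5669 -0.0111  0.1302] F [ 0.57  0.09 -1.81] M [-0.008 -0.026 -0.   ] w 0.0467
q [-0.27  0.45  0.23  1.93 -0.14  0.77  1.96]
turn(tool,deg) [-0.   -0.01 -0.01]  shift now-axes [ 0.0142 -0.0198  0.2724]  shift after turn [ 0.0142 -0.0198  0.2724] dist 0.2735
```

Request:
{"name": "jog_arm", "arguments": {
  "motion": [
    [0.3, [0, -0.01, 0.005], [0, 0, 0]],
    [0.3, [0, -0.01, 0.015], [0, 0, 0]],
    [0.3, [0.002, 0, 0.03], [0, 0, 0]],
    [0.3, [0.002, 0, 0.04], [0, 0, 0]],
    [0.3, [0.002, 0, 0.04], [0, 0, 0]],
    [0.3, [0.002, 0, 0.04], [0, 0, 0]],
    [0.3, [0.002, 0, 0.04], [0, 0, 0]],
    [0.3, [0.002, 0, 0.03], [0, 0, 0]],
    [0.3, [0.001, 0, 0.02], [0, 0, 0]],
    [0.3, [0.001, 0, 0.012], [0, 0, 0]]
  ]
}}

```text
clock: 12.3
tcp_pos: [0.4865, 0.2535, 0.1511]
orientation: [-1.552, -0.275, 0.274]
contact_force: [-0.5, -0.0, -2.4]
grip_width: 0.0469
```

Request:
{"name": "jog_arm", "arguments": {
  "motion": [
    [0.3, [0, 0, 0], [0, 0, 0]],
    [0.3, [0, 0, 0], [0, 0, 0]],
    [0.3, [0, 0, 0], [0, 0, 0]]
  ]
}}

```text
clock: 12.55
tcp_pos: [0.4887, 0.2475, 0.1505]
orientation: [-1.555, -0.269, 0.269]
contact_force: [0.5, 0.4, -1.3]
grip_width: 0.047
```

```bash
python3 go.py 0.488 0.250 0.15 109.8; python3 - <<'E'
from bench import r
import cv2,pickle
for n in ("wrist","top","side"):
    f=r.grab_frame(n); pickle.dump(f,open(f"pics/{n}6.pkl","wb")); cv2.imwrite(f"pics/{n}6.png",f["image"][:,:,::-1])
E
```

```text
t 12.55 tcp [0.4887 0.2475 0.1505] F [ 0.46  0.43 -1.25] M [-0.055  0.012  0.039] w 0.047
q [-0.72  0.39  0.18  1.96 -0.09  0.79  1.42]
turn(tool,deg) [ 0.06 -0.16  0.  ]  shift now-axes [0.0002 0.0005 0.0026]  shift after turn [0.0002 0.0005 0.0026] dist 0.0027
```

View pics/wrist6.png

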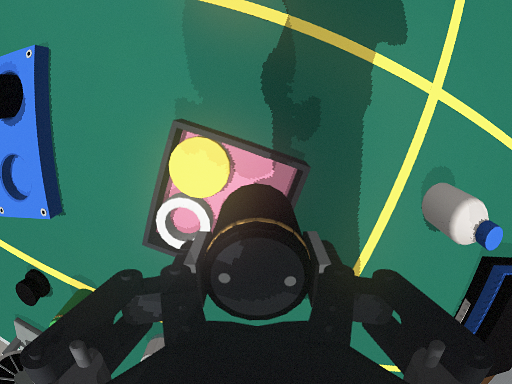

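View pics/side6.png

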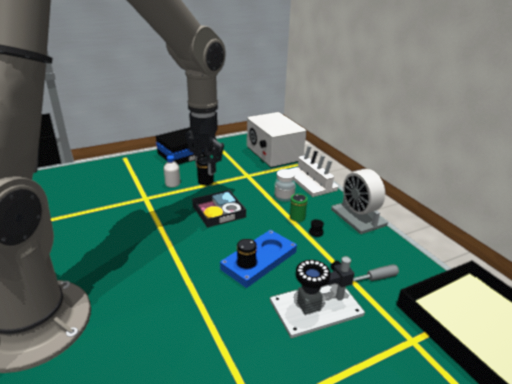

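The wrist view shows the held cell over the free pink corner. The box's top corners are at about (180,122), (308,163) and (145,243), and the pot is at (199,168). I'll refine the corner now.

```bash
python3 - <<'E'
from fe import *
f=pickle.load(open("pics/wrist6.pkl","rb")); P=fcloud(f); hsv=cv2.cvtColor(f["image"],cv2.COLOR_RGB2HSV)
im=f["image"][100:320,130:340,::-1]; cv2.imwrite("pics/c6.png",cv2.resize(im,None,fx=2.7,fy=2.7,interpolation=cv2.INTER_CUBIC))
near=lambda x,y,d:(abs(P[...,0]-x)<d)&(abs(P[...,1]-y)<d)
m=near(.515,.222,.08)&(P[...,2]>.022)&(P[...,2]<.036); q=P[m]
print("z med",np.median(q[:,2])); 
print("xmin",np.percentile(q[:,0],[0.3,1,3]),"ymin",np.percentile(q[:,1],[.3,1,3]),"ymax",np.percentile(q[:,1],[97,99,99.7]))
# edges: min x as function of y
for y in np.arange(.17,.29,.01):
    s=q[abs(q[:,1]-y)<.005]; 
    if len(s)>5: print("y",round(y,3),"xmin",s[:,0].min().round(4),end="; ")
print()
for x in np.arange(.46,.53,.01):
    s=q[abs(q[:,0]-x)<.005]
    if len(s)>5: print("x",round(x,3),"ymin",s[:,1].min().round(4),"ymax",s[:,1].max().round(4))
mm=(cv2.inRange(hsv,(22,120,100),(35,255,255))>0)&near(.49,.19,.06); print("pot",cv2.minEnclosingCircle(P[mm][:,:2].astype(np.float32)),np.median(P[mm][:,2]))
# cell top
c=P[near(.488,.25,.04)&(P[...,2]>.15)&(P[...,2]<.185)]; print(len(c),np.median(c[:,2]))
top=c[abs(c[:,2]-np.median(c[:,2]))<.003]; print("cell top",cv2.minEnclosingCircle(top[:,:2].astype(np.float32)),top.mean(0))
for n in("top",):
    g=pickle.load(open("pics/top6.pkl","rb"))
    cv2.imwrite("pics/t6.png",cv2.resize(g["image"][150:270,170:300,::-1],None,fx=5,fy=5,interpolation=cv2.INTER_CUBIC))
E
```

```text
z med 0.028276600538997165
xmin [0.45455357 0.45471722 0.4550363 ] ymin [0.16136272 0.16181261 0.16276035] ymax [0.28041315 0.28314321 0.28402722]
y 0.17 xmin 0.4545; y 0.18 xmin 0.4546; y 0.19 xmin 0.4545; y 0.2 xmin 0.4548; y 0.21 xmin 0.4548; y 0.22 xmin 0.4543; y 0.23 xmin 0.4546; y 0.24 xmin 0.4547; y 0.25 xmin 0.4547; y 0.26 xmin 0.4545; y 0.27 xmin 0.4546; y 0.28 xmin 0.4544; 
x 0.46 ymin 0.1611 ymax 0.2843
x 0.47 ymin 0.1608 ymax 0.2843
x 0.48 ymin 0.1613 ymax 0.2845
x 0.49 ymin 0.1611 ymax 0.2843
x 0.5 ymin 0.1612 ymax 0.2844
x 0.51 ymin 0.1616 ymax 0.2145
x 0.52 ymin 0.1614 ymax 0.2113
x 0.53 ymin 0.1612 ymax 0.2186
pot ((0.49056875705718994, 0.19142334163188934), 0.031650420278310776) 0.02813443275981717
12362 0.16821343767081476
cell top ((0.4833340048789978, 0.246028333902359), 0.036621347069740295) [0.48575159 0.24736176 0.1682131 ]
```

View pics/c6.png

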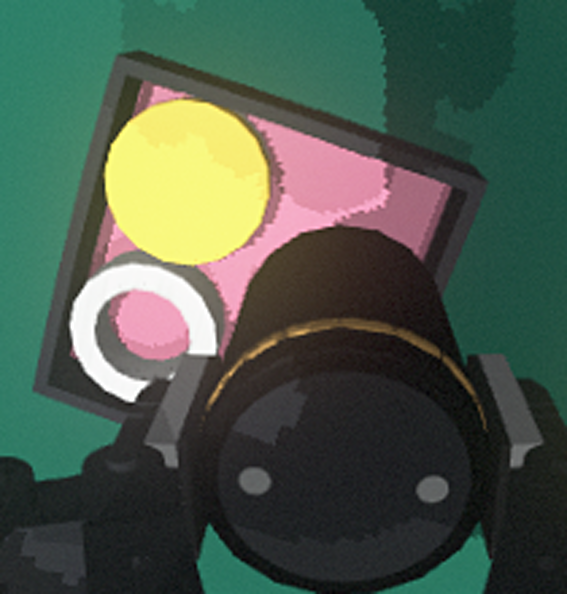

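The box's outer top edges are at x=0.4546 and y=0.1612..0.2843, with yaw about 0, so the gap centre is about (0.488, 0.251). I'll descend there slowly.

```bash
python3 go.py 0.4883 0.2507 0.058 109.8
```

```text
t 12.7 tcp [0.4887 0.2477 0.1504] F [ 0.5  -1.23 -2.21] M [-0.011 -0.05  -0.031] w 0.0468
q [-0.72  0.39  0.18  1.96 -0.09  0.79  1.42]
turn(tool,deg) [ 0.04 -0.18 -0.  ]  shift now-axes [0.0007 0.0924 0.0031]  shift after turn [0.0007 0.0924 0.003 ] dist 0.0924
```

Request:
{"name": "jog_arm", "arguments": {
  "motion": [
    [0.3, [0.001, 0.005, 0.003], [0, 0, 0]],
    [0.3, [0, 0.015, 0], [0, 0, 0]],
    [0.3, [0, 0.02, 0], [0, 0, 0]],
    [0.3, [0, 0.015, 0], [0, 0, 0]],
    [0.3, [0, 0.008, 0], [0, 0, 0]],
    [0.3, [0, 0, 0], [0, 0, 0]],
    [0.3, [0, 0, 0], [0, 0, 0]],
    [0.3, [0, 0, 0], [0, 0, 0]]
  ]
}}

```text
clock: 13.37
tcp_pos: [0.4886, 0.2529, 0.088]
orientation: [-1.553, -0.272, 0.27]
contact_force: [-0.8, -0.1, -0.9]
grip_width: 0.0472
```

```bash
python3 go.py 0.4883 0.2507 0.058 109.8;  python3 - <<'E'
from bench import r
import cv2,pickle
for n in ("wrist","top","side"):
    f=r.grab_frame(n); pickle.dump(f,open(f"pics/{n}7.pkl","wb")); 
    b=dict(wrist=(130,60,390,320),top=(190,170,280,250),side=(170,120,270,240))[n]
    cv2.imwrite(f"pics/{n}7.png",cv2.resize(f["image"][b[1]:b[3],b[0]:b[2],::-1],None,fx=2.2 if n=="wrist" else 5,fy=2.2 if n=="wrist" else 5,interpolation=cv2.INTER_CUBIC))
E
```

```text
t 13.37 tcp [0.4886 0.2529 0.088 ] F [-0.85 -0.1  -0.93] M [-0.014  0.026  0.077] w 0.0472
q [-0.71  0.49  0.15  1.99 -0.12  0.66  1.43]
turn(tool,deg) [-0.02 -0.03  0.07]  shift now-axes [-0.001  0.03  -0.002]  shift after turn [-0.001  0.03  -0.002] dist 0.0301
```

View pics/wrist7.png

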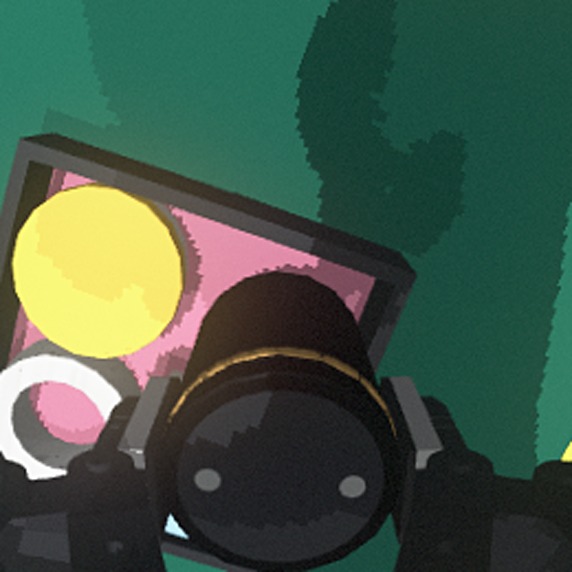

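View pics/side7.png

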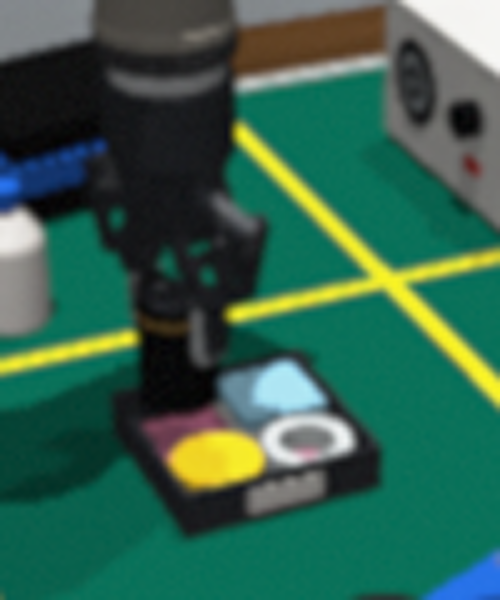

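The cell is upright and lies between pot and wall, slightly towards +y, so I'll correct by −2 mm along tool z and continue down.

Request:
{"name": "jog_arm", "arguments": {
  "motion": [
    [0.3, [-0.001, 0, -0.002], [0, 0, 0]],
    [0.3, [0, 0.005, 0], [0, 0, 0]],
    [0.3, [0, 0.007, 0], [0, 0, 0]],
    [0.3, [0, 0.007, 0], [0, 0, 0]],
    [0.3, [0, 0.004, 0], [0, 0, 0]],
    [0.3, [0, 0.002, 0], [0, 0, 0]],
    [0.3, [0, 0.001, 0], [0, 0, 0]],
    [0.3, [0, 0, 0], [0, 0, 0]],
    [0.3, [0, 0, 0], [0, 0, 0]]
  ]
}}

```text
clock: 14.27
tcp_pos: [0.4878, 0.2506, 0.0613]
orientation: [-1.554, -0.271, 0.271]
contact_force: [-0.1, -0.6, -2.5]
grip_width: 0.0469
```

```bash
python3 go.py 0.4883 0.2507 0.058 109.8
```

```text
t 14.27 tcp [0.4878 0.2506 0.0613] F [-0.1  -0.59 -2.49] M [-0.035 -0.031 -0.019] w 0.0469
q [-0.7   0.53  0.14  2.01 -0.13  0.61  1.44]
turn(tool,deg) [-0.   -0.01  0.01]  shift now-axes [ 0.0006  0.0033 -0.    ]  shift after turn [ 0.0006  0.0033 -0.    ] dist 0.0034
```

Request:
{"name": "jog_arm", "arguments": {
  "motion": [
    [0.3, [0, 0.001, 0], [0, 0, 0]],
    [0.3, [0, 0.001, 0], [0, 0, 0]],
    [0.3, [0, 0.001, 0], [0, 0, 0]],
    [0.3, [0, 0, 0], [0, 0, 0]],
    [0.3, [0, 0, 0], [0, 0, 0]]
  ]
}}

```text
clock: 14.68
tcp_pos: [0.4876, 0.2505, 0.0583]
orientation: [-1.554, -0.271, 0.271]
contact_force: [-0.0, 0.8, -1.7]
grip_width: 0.0469
```

```bash
python3 go.py 0.4883 0.2507 0.058 109.8
```

```text
t 14.68 tcp [0.4876 0.2505 0.0583] F [-0.03  0.85 -1.7 ] M [0.022 0.027 0.007] w 0.0469
q [-0.7   0.54  0.14  2.01 -0.13  0.6   1.44]
turn(tool,deg) [-0.   -0.01 -0.  ]  shift now-axes [ 0.0007  0.0003 -0.0001]  shift after turn [ 0.0007  0.0003 -0.0001] dist 0.0008
```

Request:
{"name": "jog_arm", "arguments": {
  "motion": [
    [0.3, [0, 0.001, 0], [0, 0, 0]],
    [0.3, [0, 0, 0], [0, 0, 0]],
    [0.3, [0, 0, 0], [0, 0, 0]]
  ]
}}

```text
clock: 14.93
tcp_pos: [0.4878, 0.2505, 0.0581]
orientation: [-1.553, -0.271, 0.271]
contact_force: [-1.4, -1.3, 6.2]
grip_width: 0.047
```

```bash
python3 go.py 0.4883 0.2507 0.058 109.8
```

```text
t 14.93 tcp [0.4878 0.2505 0.0581] F [-1.37 -1.28  6.23] M [-0.159  0.464  0.012] w 0.047
q [-0.7   0.54  0.14  2.01 -0.13  0.6   1.44]
turn(tool,deg) [-0.01 -0.03  0.02]  shift now-axes [0.0005 0.0001 0.    ]  shift after turn [0.0005 0.0001 0.    ] dist 0.0005
```

It's on the floor: the reaction is +6 N at the height I expected. Release and rise.

Request:
{"name": "jog_arm", "arguments": {
  "motion": [
    [0.6, [0, 0, 0], [0, 0, 0]],
    [0.7, [0, 0, 0], [0, 0, 0]],
    [0.8, [0, 0, 0], [0, 0, 0]],
    [1, [0, 0, 0], [0, 0, 0]],
    [1, [0, 0, 0], [0, 0, 0]],
    [1, [0, 0, 0], [0, 0, 0]],
    [1, [0, 0, 0], [0, 0, 0]],
    [1, [0, 0, 0], [0, 0, 0]]
  ]
}}

```text
clock: 15.6
tcp_pos: [0.4876, 0.2505, 0.0572]
orientation: [-1.554, -0.271, 0.271]
contact_force: [0.6, 0.6, 0.1]
grip_width: 0.0857
```

Request:
{"name": "jog_arm", "arguments": {
  "motion": [
    [1, [0, -0.01, 0], [0, 0, 0]],
    [1, [0, -0.02, 0], [0, 0, 0]],
    [1, [0, -0.03, 0], [0, 0, 0]],
    [1, [0, -0.03, 0], [0, 0, 0]],
    [1, [0, -0.02, 0], [0, 0, 0]],
    [1, [0, -0.01, 0], [0, 0, 0]],
    [1, [0, 0, 0], [0, 0, 0]]
  ]
}}

```text
clock: 16.18
tcp_pos: [0.4889, 0.2512, 0.18]
orientation: [-1.552, -0.274, 0.267]
contact_force: [1.2, 0.6, 0.1]
grip_width: 0.0853
```

```bash
python3 wt.py w8; python3 go.py 0.481 -0.042 0.16 109.8
python3 - <<'E'
from fe import *
f=pickle.load(open("pics/w8.pkl","rb")); P=fcloud(f)
c=P[(abs(P[...,0]-.488)<.035)&(abs(P[...,1]-.25)<.035)&(P[...,2]>.066)&(P[...,2]<.085)]
print(np.median(c[:,2]),c.mean(0),cv2.minEnclosingCircle(c[:,:2].astype(np.float32)))
A=np.c_[c[:,:2],np.ones(len(c))]; print("tilt",np.linalg.lstsq(A,c[:,2],rcond=None)[0])
q=P[(abs(P[...,0]-.516)<.08)&(abs(P[...,1]-.222)<.08)&(P[...,2]>.022)&(P[...,2]<.036)]; print(q.min(0),q.max(0))
E
```

```text
F mean [-0.098  0.086 -0.399] std [0.457 0.542 0.248]
t 16.58 tcp [0.4871 0.2502 0.1762] F [-0.36 -0.2  -0.9 ] M [-0.007  0.041 -0.001] w 0.0851
q [-0.74  0.36  0.18  1.94 -0.08  0.85  1.41]
turn(tool,deg) [ 0.03 -0.01 -0.11]  shift now-axes [-0.1047  0.0166 -0.2728]  shift after turn [-0.1048  0.0162 -0.2728] dist 0.2927
0.07578045429944429 [0.48615475 0.25016171 0.0755174 ] ((0.48780176043510437, 0.25073370337486267), 0.02428622730076313)
tilt [0.03667754 0.01042308 0.05507898]
[0.4541847  0.16083888 0.02201448] [0.57879119 0.28426223 0.03596127]
```

View pics/w8.png

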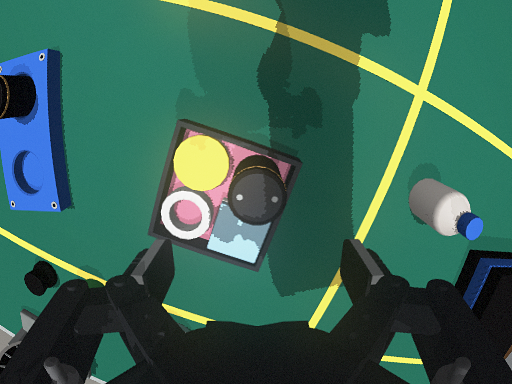

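The light cell stands upright at (257,195) in the free corner, at world (0.4878, 0.2507) with its top at 0.0757 m, and the packed items haven't moved. Back to the heavy cell.

Request:
{"name": "jog_arm", "arguments": {
  "motion": [
    [1, [-0.005, 0, -0.01], [0, 0, 0]],
    [1, [-0.01, 0, -0.02], [0, 0, 0]],
    [1, [-0.012, 0, -0.035], [0, 0, 0]],
    [1, [-0.013, 0, -0.038], [0, 0, 0]],
    [1, [-0.015, 0, -0.038], [0, 0, 0]],
    [1, [-0.015, 0, -0.038], [0, 0, 0]],
    [1, [-0.013, 0, -0.035], [0, 0, 0]],
    [1, [-0.012, 0, -0.03], [0, 0, 0]],
    [1, [-0.01, 0.01, -0.02], [0, 0, 0]],
    [1, [0, 0.02, -0.009], [0, 0, 0]]
  ]
}}

```text
clock: 17.42
tcp_pos: [0.481, -0.0471, 0.1486]
orientation: [-1.556, -0.269, 0.264]
contact_force: [0.2, 0.1, -0.5]
grip_width: 0.0855
```

Request:
{"name": "jog_arm", "arguments": {
  "motion": [
    [1, [0, 0.016, 0], [0, 0, 0]],
    [1, [0, 0, 0], [0, 0, 0]],
    [1, [0, 0, 0], [0, 0, 0]],
    [1, [0, 0, 0], [0, 0, 0]]
  ]
}}

```text
clock: 17.75
tcp_pos: [0.4814, -0.0419, 0.1318]
orientation: [-1.554, -0.272, 0.271]
contact_force: [0.4, -0.3, 0.6]
grip_width: 0.0855
```

```bash
python3 wt.py w9; python3 go.py 0.481 -0.0418 0.06 109.8
python3 - <<'E'
from fe import *
f=pickle.load(open("pics/w9.pkl","rb")); P=fcloud(f)
c=P[(abs(P[...,0]-.481)<.035)&(abs(P[...,1]+.042)<.035)&(P[...,2]>.07)&(P[...,2]<.085)]
print(np.median(c[:,2]),c.mean(0),cv2.minEnclosingCircle(c[:,:2].astype(np.float32)))
E
```

```text
F mean [-0.207 -0.127 -0.297] std [0.526 0.588 0.746]
t 18.15 tcp [ 0.4815 -0.0417  0.1316] F [-0.09 -0.02 -0.38] M [-0.011  0.01  -0.014] w 0.0854
q [-0.28  0.33  0.29  2.13 -0.14  0.7   2.02]
turn(tool,deg) [0.   0.02 0.03]  shift now-axes [-0.0005  0.0716  0.    ]  shift after turn [-0.0005  0.0716  0.    ] dist 0.0716
0.07878596341514804 [ 0.47868966 -0.04205806  0.07854652] ((0.4802248477935791, -0.041562702506780624), 0.024066198617219925)
```

Request:
{"name": "jog_arm", "arguments": {
  "motion": [
    [1, [-0.001, 0.02, 0], [0, 0, 0]],
    [1, [0, 0.02, 0], [0, 0, 0]],
    [1, [0, 0.018, 0], [0, 0, 0]],
    [1, [0, 0.01, 0], [0, 0, 0]],
    [1, [0, 0.003, 0], [0, 0, 0]],
    [1, [0, 0, 0], [0, 0, 0]],
    [1, [0, 0, 0], [0, 0, 0]]
  ]
}}

```text
clock: 18.73
tcp_pos: [0.4808, -0.0423, 0.0608]
orientation: [-1.554, -0.271, 0.27]
contact_force: [-0.5, 0.8, 1.1]
grip_width: 0.0855
```

Request:
{"name": "jog_arm", "arguments": {
  "motion": [
    [0.8, [0, 0, 0], [0, 0, 0]],
    [0.7, [0, 0, 0], [0, 0, 0]],
    [0.6, [0, 0, 0], [0, 0, 0]],
    [0.5, [0, 0, 0], [0, 0, 0]],
    [0.4, [0, 0, 0], [0, 0, 0]],
    [0.4, [0, 0, 0], [0, 0, 0]],
    [0.3, [0, 0, 0], [0, 0, 0]],
    [0.3, [0, 0, 0], [0, 0, 0]]
  ],
  "force": 35
}}

```text
clock: 19.4
tcp_pos: [0.4808, -0.0423, 0.0612]
orientation: [-1.554, -0.272, 0.27]
contact_force: [-2.7, 0.3, 6.9]
grip_width: 0.0474
```

```bash
python3 go.py 0.481 -0.0418 0.06 109.8
```

```text
t 19.4 tcp [ 0.4808 -0.0423  0.0612] F [-2.67  0.33  6.88] M [-0.066  0.332  0.033] w 0.0474
q [-0.24  0.46  0.24  2.17 -0.21  0.53  2.07]
turn(tool,deg) [ 0.01 -0.    0.07]  shift now-axes [0.0003 0.0012 0.0004]  shift after turn [0.0003 0.0012 0.0004] dist 0.0013
```

Request:
{"name": "jog_arm", "arguments": {
  "motion": [
    [0.3, [0, -0.005, 0], [0, 0, 0]],
    [0.3, [0, -0.01, 0], [0, 0, 0]],
    [0.3, [0, -0.015, 0], [0, 0, 0]],
    [0.3, [0, -0.025, 0], [0, 0, 0]],
    [0.3, [0, -0.03, 0], [0, 0, 0]],
    [0.3, [0, -0.03, 0], [0, 0, 0]],
    [0.3, [0, -0.025, 0], [0, 0, 0]],
    [0.3, [0, -0.02, 0], [0, 0, 0]],
    [0.3, [0, -0.01, 0], [0, 0, 0]],
    [0.3, [0, 0, 0], [0, 0, 0]]
  ]
}}

```text
clock: 20.23
tcp_pos: [0.4812, -0.0423, 0.2325]
orientation: [-1.554, -0.274, 0.268]
contact_force: [-0.2, -0.0, -4.4]
grip_width: 0.0477
```

Request:
{"name": "jog_arm", "arguments": {
  "motion": [
    [0.3, [0, 0, 0], [0, 0, 0]],
    [0.3, [0, 0, 0], [0, 0, 0]]
  ]
}}

```text
clock: 20.4
tcp_pos: [0.4792, -0.0422, 0.2289]
orientation: [-1.553, -0.269, 0.273]
contact_force: [-0.2, 0.9, -3.9]
grip_width: 0.0478
```

```bash
python3 wt.py w10; python3 go.py 0.545 -0.221 0.23 109.8
```

```text
F mean [-0.055  0.034 -4.343] std [0.59  0.592 0.396]
t 20.8 tcp [ 0.4802 -0.0423  0.2299] F [-0.47  0.17 -3.82] M [-0.004 -0.038 -0.026] w 0.0476
q [-0.33  0.18  0.33  2.04 -0.07  0.93  1.95]
turn(tool,deg) [-0.01 -0.01 -0.05]  shift now-axes [ 5.000e-04 -1.000e-04 -1.901e-01]  shift after turn [ 5.000e-04 -1.000e-04 -1.901e-01] dist 0.1901
```

View pics/w10.png

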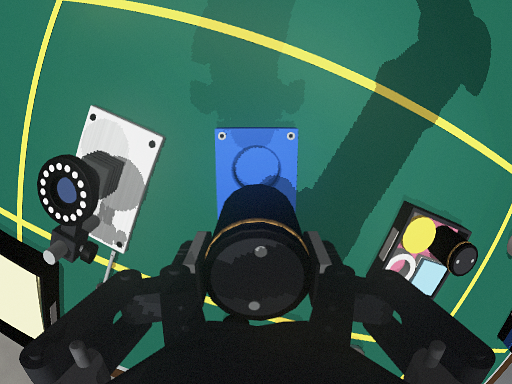

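The heavy cell is held upright at (257,275), weighing about 4.2 N. Now over to the lens, to the left at (68,190).

Request:
{"name": "jog_arm", "arguments": {
  "motion": [
    [0.3, [0, 0, -0.005], [0, 0, 0]],
    [0.3, [0, 0, -0.015], [0, 0, 0]],
    [0.3, [0, 0, -0.03], [0, 0, 0]],
    [0.3, [0, 0, -0.035], [0, 0, 0]],
    [0.3, [0, 0, -0.035], [0, 0, 0]],
    [0.3, [0, 0, -0.03], [0, 0, 0]],
    [0.3, [0, 0, -0.025], [0, 0, 0]],
    [0.3, [0, 0, -0.01], [0, 0, 0]],
    [0.3, [0, 0, -0.005], [0, 0, 0]],
    [0.3, [0, 0, 0], [0, 0, 0]]
  ]
}}

```text
clock: 21.63
tcp_pos: [0.5446, -0.2219, 0.23]
orientation: [-1.554, -0.27, 0.27]
contact_force: [-0.4, -0.2, -3.6]
grip_width: 0.0476
```

Request:
{"name": "jog_arm", "arguments": {
  "motion": [
    [0.3, [0, 0, 0], [0, 0, 0]],
    [0.3, [0, 0, 0], [0, 0, 0]]
  ]
}}

```text
clock: 21.8
tcp_pos: [0.5446, -0.2192, 0.2301]
orientation: [-1.552, -0.272, 0.273]
contact_force: [-0.1, -0.0, -4.4]
grip_width: 0.0475
```

```bash
python3 go.py 0.545 -0.221 0.209 109.8; python3 - <<'E'
from bench import r
import cv2,pickle
for n in ("wrist","top","side"):
    f=r.grab_frame(n); pickle.dump(f,open(f"pics/{n}11.pkl","wb")); 
    b=dict(wrist=(110,60,400,320),top=(330,130,450,250),side=(260,200,380,340))[n]
    s=2.2 if n=="wrist" else 4
    cv2.imwrite(f"pics/{n}11.png",cv2.resize(f["image"][b[1]:b[3],b[0]:b[2],::-1],None,fx=s,fy=s,interpolation=cv2.INTER_CUBIC))
E
```

```text
t 21.8 tcp [ 0.5446 -0.2192  0.2301] F [-0.1  -0.04 -4.36] M [0.044 0.005 0.026] w 0.0475
q [-0.04  0.37  0.4   1.81 -0.17  0.99  2.35]
turn(tool,deg) [-0.08  0.11 -0.01]  shift now-axes [-0.0002  0.0211 -0.0019]  shift after turn [-0.0002  0.0211 -0.0018] dist 0.0211
```

View pics/wrist11.png

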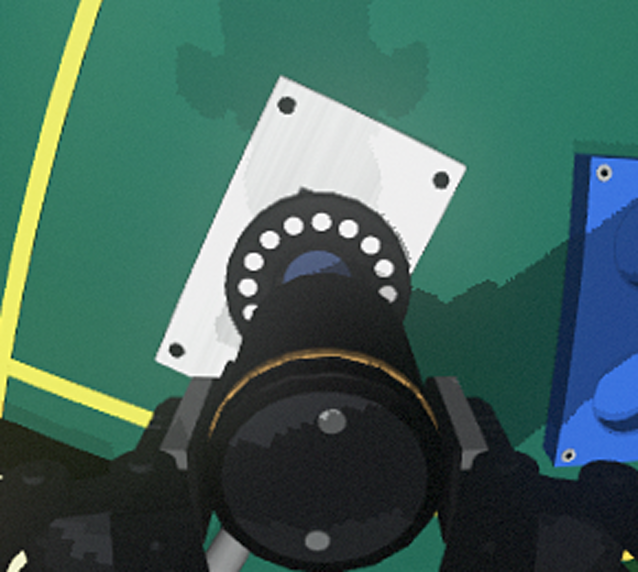

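View pics/side11.png

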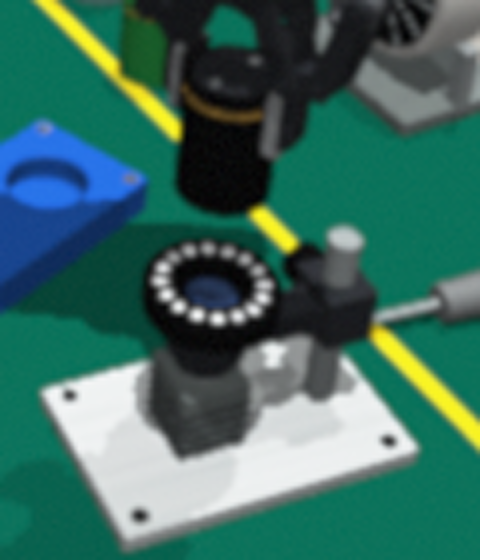

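The cell is above the ring, which is at (190,275) in the crop. I'll re-measure the ring from here and then lower.

```bash
python3 - <<'E'
from fe import *
f=pickle.load(open("pics/wrist11.pkl","rb")); P=fcloud(f); hsv=cv2.cvtColor(f["image"],cv2.COLOR_RGB2HSV)
m=(hsv[...,2]>180)&(hsv[...,1]<40)&(abs(P[...,0]-.545)<.045)&(abs(P[...,1]+.22)<.045)&(P[...,2]>.1)&(P[...,2]<.13)
n,l,s,c=cv2.connectedComponentsWithStats(m.astype(np.uint8)); k=[i for i in range(1,n) if s[i,4]>15]
q=fatz(f,c[k,0],c[k,1],np.median(P[m][:,2]))[:,:2]; print(len(k),circfit(q),np.median(P[m][:,2]))
q=P[(abs(P[...,0]-.545)<.045)&(abs(P[...,1]+.22)<.045)&(P[...,2]>.112)&(P[...,2]<.12)]; print(q.min(0),q.max(0))
# ring outer contour points with x small side: circle fit on boundary
b=[]
for a in np.arange(-150,151,10):
    pass
t=q[:,:2]; ang=np.degrees(np.arctan2(t[:,1]+.221,t[:,0]-.545)); rr=np.hypot(t[:,1]+.221,t[:,0]-.545)
for a in range(-180,180,8):
    s_=(ang>=a)&(ang<a+8)
    if s_.sum()>15: b.append(t[s_][rr[s_].argmax()])
b=np.array(b); b=b[np.hypot(b[:,0]-.545,b[:,1]+.221)>.031]; print(len(b),circfit(b))
# held cell
g=pickle.load(open("pics/side11.pkl","rb")); C=cloud(g)
c=C[(abs(C[...,0]-.545)<.04)&(abs(C[...,1]+.22)<.045)&(C[...,2]>.16)&(C[...,2]<.25)]
hist=np.histogram(c[:,2],bins=np.arange(.16,.255,.005)); print(c.min(0),hist)
cc=c[(c[:,2]>.178)&(c[:,2]<.2)]; print("side cell body",circfit(cc[:,:2]),cc.mean(0))
E
python3 go.py 0.545 -0.221 0.209 109.8
```

```text
10 (array([ 0.5456043 , -0.22047325]), np.float64(0.02691566691654936)) 0.11720444812460662
[ 0.5092537  -0.25606033  0.1120077 ] [ 0.57298064 -0.18477143  0.1189937 ]
29 (array([ 0.54457639, -0.22062421]), np.float64(0.035405531023391265))
[ 0.51912828 -0.25832405  0.17596347] (array([  0,   0,   0,  27,  56,  46,  48,  53,  50,  47,  46,  61,  74,
        80,  79,  85,  93, 281]), array([0.16 , 0.165, 0.17 , 0.175, 0.18 , 0.185, 0.19 , 0.195, 0.2  ,
       0.205, 0.21 , 0.215, 0.22 , 0.225, 0.23 , 0.235, 0.24 , 0.245,
       0.25 ]))
side cell body (array([ 0.5435788 , -0.22071512]), np.float64(0.023069990698847034)) [ 0.53242841 -0.23472942  0.18913165]
t 21.95 tcp [ 0.5447 -0.2197  0.2303] F [-0.1   0.19 -5.01] M [-0.077 -0.001  0.02 ] w 0.0476
q [-0.04  0.37  0.41  1.81 -0.17  0.99  2.35]
turn(tool,deg) [-0.04  0.09  0.01]  shift now-axes [-0.0001  0.0213 -0.0013]  shift after turn [-0.0001  0.0213 -0.0013] dist 0.0214
```

Request:
{"name": "jog_arm", "arguments": {
  "motion": [
    [0.3, [0, 0.003, 0], [0, 0, 0]],
    [0.3, [0, 0.005, 0], [0, 0, 0]],
    [0.3, [0, 0.006, 0], [0, 0, 0]],
    [0.3, [0, 0.005, 0], [0, 0, 0]],
    [0.3, [0, 0.002, 0], [0, 0, 0]],
    [0.3, [0, 0, 0], [0, 0, 0]],
    [0.3, [0, 0, 0], [0, 0, 0]],
    [0.3, [0, 0, 0], [0, 0, 0]],
    [0.3, [0, 0, 0], [0, 0, 0]],
    [0.3, [0, 0, 0], [0, 0, 0]]
  ]
}}

```text
clock: 22.78
tcp_pos: [0.5448, -0.2211, 0.2095]
orientation: [-1.554, -0.271, 0.271]
contact_force: [0.1, 0.5, -3.9]
grip_width: 0.0473
```

Request:
{"name": "jog_arm", "arguments": {
  "motion": [
    [0.3, [0, 0, 0], [0, 0, 0]],
    [0.3, [0, 0, 0], [0, 0, 0]],
    [0.3, [0, 0, 0], [0, 0, 0]],
    [0.3, [0, 0, 0], [0, 0, 0]],
    [0.3, [0, 0, 0], [0, 0, 0]],
    [0.3, [0, 0, 0], [0, 0, 0]]
  ]
}}

```text
clock: 23.28
tcp_pos: [0.5447, -0.221, 0.2093]
orientation: [-1.554, -0.271, 0.271]
contact_force: [-1.4, -0.3, -6.0]
grip_width: 0.0475
```

```bash
python3 go.py 0.545 -0.221 0.209 109.8; python3 - <<'E'
from go import *
for n in ("top","side"):
    f=r.grab_frame(n); pickle.dump(f,open(f"pics/{n}12.pkl","wb")); cv2.imwrite(f"pics/{n}12.png",f["image"][:,:,::-1])
    C=cloud(f)
    c=C[(abs(C[...,0]-.488)<.03)&(abs(C[...,1]-.25)<.03)&(C[...,2]>.066)&(C[...,2]<.085)]
    if len(c)>20: print(n,"light cell",c.mean(0).round(4),np.median(c[:,2]))
    if n=="side":
        c=C[(abs(C[...,0]-.545)<.04)&(abs(C[...,1]+.22)<.045)&(C[...,2]>.14)&(C[...,2]<.182)]
        cc=c[(c[:,2]>.158)&(c[:,2]<.178)]; print("cell body",circ:=None or cc.mean(0),"zmin",np.percentile(c[:,2],[0,1,2]))
        from fe import circfit; print(circfit(cc[:,:2]))
o,M=st(); print(np.round(o["qvel"],4))
E
```

```text
t 23.28 tcp [ 0.5447 -0.221   0.2093] F [-1.37 -0.34 -5.98] M [ 0.013 -0.051 -0.03 ] w 0.0475
q [-0.03  0.39  0.4   1.83 -0.18  0.95  2.37]
turn(tool,deg) [-0.   -0.01 -0.  ]  shift now-axes [ 0.0003  0.0003 -0.0001]  shift after turn [ 0.0003  0.0003 -0.0001] dist 0.0004
top light cell [0.4865 0.2521 0.0756] 0.07577575202224707
side light cell [0.4851 0.2429 0.073 ] 0.07350478654012937
cell body [ 0.53272798 -0.23661634  0.16813858] zmin [0.15515845 0.1561794  0.15654072]
(array([ 0.54376647, -0.22207851]), np.float64(0.02330788389140808))
t 23.38 tcp [ 0.5447 -0.221   0.2093] F [ 0.32 -0.42 -4.2 ] M [ 0.019 -0.082  0.017] w 0.0475
[ 0.0007 -0.0004  0.0003  0.0014 -0.0006  0.0023  0.0004]
```

View pics/side12.png

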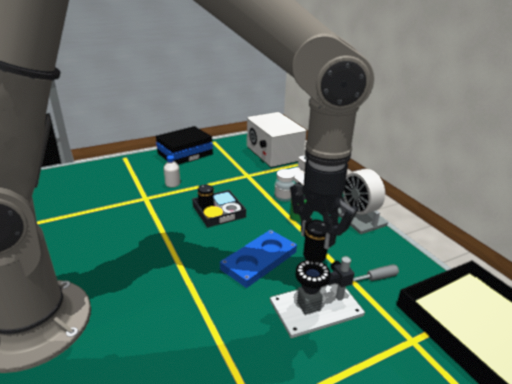

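View pics/top12.png

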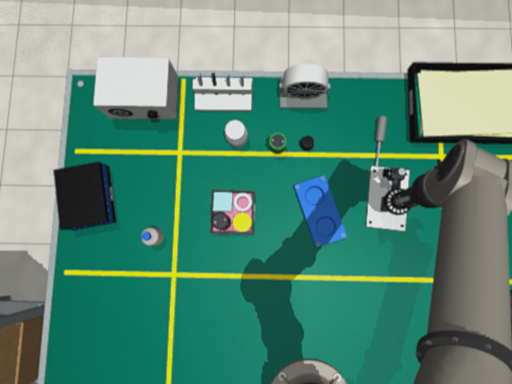

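The heavy cell hangs upright over the ring at (314,240) in the side view, with its underside about 40 mm above it. The light cell stands in the box's free corner at (221,220) in the top view, everything else is where it was, and the arm is still. Handing in.

```bash
python3 -c "
from bench import r
print(r.hand_in())"
```

```text
the job is handed in; nothing more can be done
None
```

The job is handed in at about 23.4 s of the 72 s allowed. The lighter cell is standing in the box and the heavier one is held over the lens; `hand_in` gave no verdict.

**Weights:** I lifted both cells. The one in the -x bore felt about 4.3 N (4.2 N on the second lift) and the one in the +x bore about 1.8 N, so the +x one is the lighter.

**Lighter cell:** It stands upright, let go, in the free corner at about (0.488, 0.251), within 1 mm of the middle I measured. Its top is at about 0.076 m, as expected for a cell on the box floor. The packed items look unmoved.

**Heavier cell:** It is held upright with a 35 N grip and the arm is still. The tool is at (0.545, -0.221), and the lens axis measured (0.545, -0.221). The underside is at about 0.156 m, 40 mm above the ring light.

**Disagreements:** The side camera puts the held cell about 1 mm from the tool position. It also placed the cell tops 3 to 5 mm off in y compared with the other cameras, because its depth view is one-sided, so I used the wrist camera. One force reading just before the end was -6.0 N, but the next was -4.2 N, which is within the sensor noise. No check failed.

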